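# Clear the examination desk into the push-latch drawer

## Robot

A 6-joint arm with a two-finger parallel gripper is mounted at the origin on the work surface. World frame = base frame: x ahead of the robot, y to its left, z up, the work surface at z = 0. Lengths are in m, angles in degrees, forces in N, time in s.
With the tool pointing down it reaches from about 0.35 to 0.875 m from the base axis. Payload 4.2 kg.
Tool frame: the origin (TCP) lies on the centre line of the jaws, within the pads' length; the fingertips stand 19 mm ahead of it and the grasp point (between the pads) is the TCP; x points along the fingers, y is the direction in which the jaws open and shut, and the axes are right-handed (so a half turn about x gives the same grasp; the last joint's range is limited). The gripper opens to 87 mm and grips with 3 to 60 N. Pads are 19 mm wide; open, the fingers measure 117 mm over their backs; the gripper's body (75 mm by 190 mm) begins 51 mm behind the grasp point.
Start: joints at [91.593, 22.042, 0.453, 0, -68.411, -14.817], TCP at [0.143, 0.608, 0.242] pointing down, gripper open.
Joint ranges: [-179.83, 179.83], [-69.29, 118.12], [-61.27, 80.66], [-181.25, 117.63], [-171.15, -9.14], [-177.46, 177.46]. Speed limits (degrees/s): [159.86, 159.86, 180, 180, 180, 180].

## Interface

Orientations are given as a 3x3 rotation matrix whose columns are the frame's x, y, z axes.
In Python, from station import r, viewer, job, spotter gives the robot as it stands.
- The arm moves only by the tool play_rows, never from a script. Its argument "commands" is a list of rows, each an object of numbers: "fingers": the gripper command: -1 is fully open, 1 is shut, values between are in proportion; "tx", "ty", "tz": the shift along the tool's x, y, z normalised to -1 to 1, where 1 is 750 mm; "ax", "ay", "az": the turn, a rotation vector about the tool's x, y, z normalised to -1 to 1, where 1 is pi rad. In form: [{"fingers": .., "tx": .., "ty": .., "tz": .., "ax": .., "ay": .., "az": ..}, ...]. A call has 1 to 5 rows; each row is the pose to reach, as a shift and turn from the pose commanded when the call began, along the tool's axes at that moment, turning the shorter way round; what a row does not reach only later rows make up. A row lasts 1/12 s, in which the tool goes at most 41.7 mm and 7.16 degrees, less where a joint would pass 70% of its speed; a pose out of reach is approached as far as the arm can. A call with a number of a shift or a turn outside -1 to 1 is refused whole. A call with a gripper value outside its range is refused whole. The fingers move at their own pace and stop on an object; the grip force is fixed at half the most. Time passes only in rows, so rows that repeat a pose let the fingers close. It gives the time, the measured TCP pose, the force and the opening at its end, in the units of the state.
- r.sense(): the state, without advancing time (a new reading comes with each control period).
- viewer.capture(name): name is "scene" or "side" or "wrist"; returns a dict with "image" (420x560x3 uint8, red, green, blue), "fx", "fy", "cx", "cy" (pixels), "R" (3x3) and "t" (3): a world point X has camera coordinates R X + t; the wrist camera has in their place "mount" (4x4, takes a point from camera to tool coordinates, whose origin is the TCP and whose axes are the tool frame's). Camera axes: x right, y down, z forward; pixel columns grow to the right and rows downward; lengths in m; the calibration is good to about 2 mm. A picture is of the moment at which its call begins: read the wrist's pose just before it. There is no depth.
- job.finish_job(): hands the job in, once; it reports no verdict.
Trained networks look in a picture, given as the dict that the camera call returned (one of the last four; its "shot" number tells which), for a name from the list of things; names that differ only in an ending like _2 or _b are one class to them, and where a whole thing is asked for, a point or a joint stands for the part that bears it (a point fixed in the world has none). Each returns a list of dicts, best first, with "score" (0 to 1); they miss things now and then, are a little off and sometimes report something else, mostly with a low value. They report only what shows in the picture. A call takes as long as a camera call. They do not tell look-alikes from the thing itself.
- spotter.find_in(name, picture): "uv" ([column, row] in pixels, amid what is visible of it).
- spotter.silhouettes(name, picture): "region" (420x560 bool, what is visible of it) and "uv" ([column, row] in pixels, amid what is visible of it).
The state is a dict: "time_s": time; "joints": joint angles; "joint_velocities": joint speeds; "effort": joint torques, N m; "tcp_pos": TCP position; "ee_rot": TCP orientation; "wrist_force": force on the tool from outside, world axes, zero at the start; "moment": the same for the moment, N m; "gripper_width": opening from 0.0 (shut) to 1.0 (fully open).
Only numpy, scipy, OpenCV 4.12 (cv2) and the standard library are available. Lean on these libraries where they do the work, as an engineer would, in place of code of your own. Each camera call takes 0.05 s, during which the arm holds its last target. There are 200 camera calls.

## Task

Put the examined specimens away in the desk-top drawer unit. Press the front of the drawer in and let go so that it springs open, and make sure it did; tip the tray over the open drawer so that the small black cases slide off into it, and put the white jars from the desk in the drawer too, so that every case and jar is in there. Then stand the empty tray back level in the middle of its rubber mat, and press the drawer in again until it stays shut, leaving the other things on the desk where they are.

Things in the scene. Friction and masses are not known exactly. Their poses are not given: they have to be found in the camera images.
- unit: grey drawer unit fixed on the desk, 230 deep (x) x 300 wide (y) x 115 mm high, open at the front (-x) where the one drawer comes out. Origin: middle of the lower front edge of the carcass, on the desk; x points from the front to the back of the unit, z up. Its roof (top at 115 mm) covers everything at its own x > 0
- drawer (a joint): how far the drawer is out (towards the unit's -x), m: about 0.001 latched shut, as at the start; 0.135 open. Push-push: shut, press it in to its stop (about -0.010), let go: a spring (7 N shut, 3.5 N open) drives it fully out in about 1 s. To shut, push it in to the stop at about -0.0105, let go: it comes back to 0.001 and stays; if not pushed that deep it springs out again. Push up to 15 to 20 N at the stop
- drawer_front (a point): centre of the outer face of the drawer's white front panel (274 wide, 93 mm high, upper edge 100 mm above the desk, 12 mm thick), 55 mm above the desk; moves with the drawer. Shut, the panel stands 12 mm proud of the carcass (this point at unit x = -0.012); open, at -0.147. Press it towards +x of the unit, best 80 mm up so that the hand clears the roof
- drawer_in (a point): centre of the drawer's inner floor, 24 mm above the desk, same axes as the unit; moves with the drawer. Inside 144 long (x) x 250 mm wide (y); side and back walls rise 52 mm above the floor (to 76 mm above the desk), the front panel to 100 mm above the desk. When shut there is 81 mm from the floor to the unit's roof: nothing may stand higher
- mat: black rubber mat fixed on the desk, 200 (x) x 150 x 3 mm; origin centre of its underside, on the desk
- tray: open aluminium tray 180 (x) x 130 (y) mm, floor 3 mm thick, 220 g, with 22 mm walls at both sides and at the +x end, no wall at its -x end (the mouth); smooth, the cases slide off it from about 20 degrees of tilt. It starts on the mat with its axes about along the mat's. Origin centre of its underside, z up
- tray_grip (a point): grip point on the tray's handle: a black upright tab at the middle of the +x end, 12 mm thick along the tray's x, 45 mm wide along y, top 82 mm above the tray's underside; this point is on it, 62 mm above the underside and 84 mm from the tray's origin along +x
- tray_mouth (a point): middle of the tray's open end (-x), on the floor's upper face, 90 mm from the tray's origin
- case0: small black plastic specimen case with a grey seam, 60 (x) x 36 (y) x 20 mm (z), 40 g, lying on the tray at the start; origin centre of its underside. 2 to 4 of the four are present, the others are absent
- case1: small black plastic specimen case with a grey seam, 60 (x) x 36 (y) x 20 mm (z), 40 g, lying on the tray at the start; origin centre of its underside. 2 to 4 of the four are present, the others are absent
- case2: small black plastic specimen case with a grey seam, 60 (x) x 36 (y) x 20 mm (z), 40 g, lying on the tray at the start; origin centre of its underside. 2 to 4 of the four are present, the others are absent
- case3: small black plastic specimen case with a grey seam, 60 (x) x 36 (y) x 20 mm (z), 40 g, lying on the tray at the start; origin centre of its underside. 2 to 4 of the four are present, the others are absent
- jar0: white plastic specimen jar with grey lid, upright on the desk, 44 mm across (body 42), 60 mm tall, 70 g; origin centre of its base, z up its axis. 2 or 3 of the three are present, the others are absent
- jar1: white plastic specimen jar with grey lid, upright on the desk, 44 mm across (body 42), 60 mm tall, 70 g; origin centre of its base, z up its axis. 2 or 3 of the three are present, the others are absent
- jar2: white plastic specimen jar with grey lid, upright on the desk, 44 mm across (body 42), 60 mm tall, 70 g; origin centre of its base, z up its axis. 2 or 3 of the three are present, the others are absent
- mug: white mug, 76 mm across, 90 mm tall, handle at +y; origin centre of its base; a bystander, leave it alone
- pen_pot: dark steel pen pot, 70 mm across, 90 mm tall (pens to 145 mm); origin centre of its base; a bystander, leave it alone
- tape: roll of clear tape lying flat, 84 mm across, 24 mm high; origin centre of its underside; a bystander, leave it alone
- stapler: black stapler 130 x 36 x 50 mm, along its x; origin centre of its underside; a bystander, leave it alone
- loupe: magnifier lying flat: round head 80 mm across, 10 mm thick (origin: centre of its underside), handle to 138 mm along its -x; a bystander, leave it alone
- ink_tin: flat steel ink-pad tin 110 x 75 x 18 mm; origin centre of its underside; a bystander, leave it alone
Not all that is in view belongs to the job. Of the things shaped like the tray, the aluminium one is meant. What is shaped like the case3 but red is not meant.

How it is judged:
By the outcome, as a careful person would: the job done as asked, in the order asked, and still so for the second after the job is handed in, with the robot touching nothing.
Of case0, case1, case2, case3 only 2 to 4 are there at a start; the rules pass over those that are not, and their reading is None.
Of jar0, jar1, jar2 only 2 to 3 are there at a start; the rules pass over those that are not, and their reading is None.
At some moment in a run one of jar0, jar1, jar2 may be knocked a few centimetres aside while the robot is not near it.
It also fails if it takes over 208 s, if anything falls off the work surface, if the arm or the gripper's body presses on something with over 40 N, if the wrist force passes 120 N, or if a joint passes its speed limit or range.

## Working session

There is one attempt and no reset: what is moved stays moved. The work goes in short steps, Python scripts to look and compute and a tool call to move; the robot and the scene stay as the last step left them, time stands still between calls to the robot, and variables do not carry over. Pictures are saved under pics/ and viewed, about 12 in all and at most 16, crops included, and the job is handed in when it is done.

Besides the shell and the picture viewer there is one more tool, called by a JSON object that holds its "api" and its "payload". play_rows: Moves the arm, as the interface text tells. Its arguments: {"type":"object","properties":{"commands":{"type":"array"}},"required":["commands"]}

```bash
ls; mkdir -p pics
python3 - <<'E'
from station import r, viewer, job, spotter
import cv2,numpy as np
print(r.sense())
for n in("scene","side"):
    p=viewer.capture(n); cv2.imwrite(f"pics/{n}0.png",p["image"][:,:,::-1])
    print(n,p["fx"],p["fy"],p["cx"],p["cy"],np.round(p["R"],3).tolist(),np.round(p["t"],3).tolist(),p["shot"])
    for k in "unit drawer mat tray tray_grip tray_mouth case0 jar0 mug pen_pot tape stapler loupe ink_tin".split():
        print(k,[(np.round(d["uv"]).tolist(),round(d["score"],2)) for d in spotter.find_in(k,p)])
E
```

```text
pics
{'time_s': 0.0, 'joints': array([ 9.15938775e+01,  2.20917351e+01,  3.79202846e-01, -2.99578211e-02,
       -6.84088912e+01, -1.48155503e+01]), 'joint_velocities': array([-0.01278151, -0.04661601, -0.10167136, -0.00468636, -0.15074455,
        0.03955648]), 'effort': array([-1.03579252e-04, -3.90669036e+01,  1.87406230e+01,  4.22009781e+00,
        1.09243928e-02, -1.93127357e-04]), 'tcp_pos': array([0.14280699, 0.60789483, 0.24044283]), 'ee_rot': array([[-4.27042164e-04, -2.28906457e-01, -9.73448330e-01],
       [-2.13189446e-03, -9.73445998e-01,  2.28906844e-01],
       [-9.99997636e-01,  2.17304197e-03, -7.23019210e-05]]), 'wrist_force': array([-0.281166  ,  0.22133431,  0.50347144]), 'moment': array([ 0.01573477, -0.00754933, -0.00183498]), 'gripper_width': 0.9997898103203988}
scene 440.22599608377504 440.22599608377504 285.6387925686799 209.17057239734515 [[0.686, 0.727, 0.015], [0.572, -0.527, -0.629], [-0.45, 0.44, -0.777]] [-0.355, -0.286, 1.589] 1
unit [([240.0, 258.0], 0.74), ([376.0, 188.0], 0.56)]
drawer [([347.0, 160.0], 0.58), ([203.0, 214.0], 0.24), ([353.0, 269.0
[... 708 characters left out ...]
5, -0.703, -0.71], [0.037, 0.709, -0.705]] [-0.53, 0.078, 1.544] 2
unit []
drawer [([275.0, 167.0], 0.79)]
mat [([295.0, 302.0], 0.85)]
tray [([173.0, 391.0], 0.69), ([370.0, 262.0], 0.45)]
tray_grip [([288.0, 278.0], 0.89), ([171.0, 393.0], 0.77)]
tray_mouth [([284.0, 280.0], 0.86), ([168.0, 393.0], 0.71)]
case0 [([251.0, 231.0], 0.8), ([284.0, 282.0], 0.75), ([298.0, 267.0], 0.58)]
jar0 [([246.0, 341.0], 0.91), ([289.0, 228.0], 0.8), ([315.0, 163.0], 0.64)]
mug [([208.0, 286.0], 0.69), ([369.0, 220.0], 0.62)]
pen_pot [([373.0, 258.0], 0.58)]
tape [([337.0, 242.0], 0.55)]
stapler [([332.0, 362.0], 0.75)]
loupe [([210.0, 285.0], 0.68)]
ink_tin [([248.0, 136.0], 0.76), ([315.0, 163.0], 0.53)]
```

View pics/scene0.png

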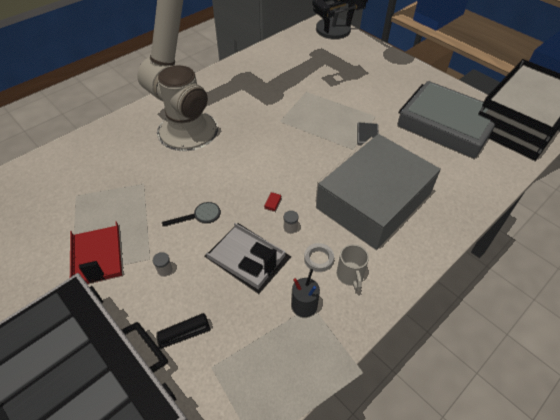

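View pics/side0.png

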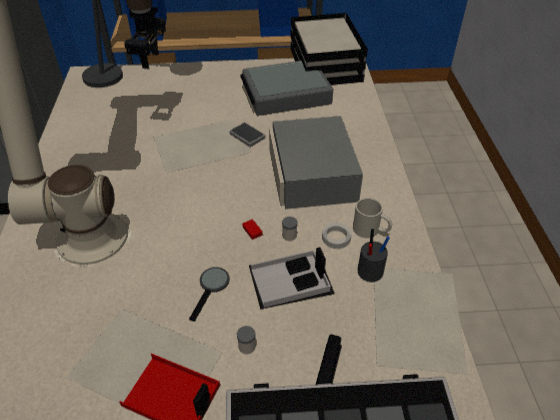

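The scene view shows the unit at about (377,188), the aluminium tray at (248,256) with two or three cases on it, and jars at (163,264) and (291,221). Red distractors are at (273,201) and (95,253). In the side view the unit's front faces left (-x), and the jars are at (246,340) and (289,228). Next I'll crop for detail.

```bash
cat > h.py <<'E'
from station import r, viewer, job, spotter
import cv2,numpy as np
def K(p): return np.array([[p["fx"],0,p["cx"]],[0,p["fy"],p["cy"]],[0,0,1]])
def cap(n):
    s=r.sense(); p=viewer.capture(n)
    if "mount" in p:
        T=np.eye(4);T[:3,:3]=s["ee_rot"];T[:3,3]=s["tcp_pos"]
        W=np.linalg.inv(T@np.array(p["mount"])); p["R"]=W[:3,:3];p["t"]=W[:3,3]
    return p
def ray(p,uv):
    R=np.array(p["R"]);t=np.array(p["t"])
    d=R.T@np.linalg.inv(K(p))@np.r_[uv,1]; return -R.T@t,d/np.linalg.norm(d)
def onz(p,uv,z):
    c,d=ray(p,uv); return c+d*(z-c[2])/d[2]
def tri(obs):
    A=np.zeros((3,3));b=np.zeros(3)
    for p,uv in obs:
        c,d=ray(p,uv);M=np.eye(3)-np.outer(d,d);A+=M;b+=M@c
    return np.linalg.solve(A,b)
def proj(p,X):
    q=np.array(p["R"])@np.asarray(X,float)+p["t"]; return (K(p)@q)[:2]/q[2]
def mv(world=(0,0,0),rotvec=(0,0,0)):
    "world shift [m], world rotvec [deg] -> tool-axis row numbers, from measured pose"
    R=r.sense()["ee_rot"]; t=R.T@np.asarray(world)/.75; a=R.T@np.asarray(rotvec)/180
    return dict(zip(("tx","ty","tz","ax","ay","az"),np.round(np.r_[t,a],4).tolist()))
E
python3 - <<'E'
from h import *
import pickle
a=cap("scene");b=cap("side");pickle.dump((a,b),open("v0.pkl","wb"))
ca=cv2.resize(a["image"][120:290,195:395],None,fx=3,fy=3,interpolation=2)
cb=cv2.resize(b["image"][110:310,235:395],None,fx=3,fy=3,interpolation=2)
cv2.imwrite("pics/ca.png",ca[:,:,::-1]);cv2.imwrite("pics/cb.png",cb[:,:,::-1])
for n,u,v in[("jarA",(163,264),(246,340)),("jarB",(291,221),(289,228)),("mug",(354,266),(369,220))]:
    print(n,np.round(tri([(a,u),(b,v)]),3), np.round(onz(a,u,.03),3),np.round(onz(b,v,.03),3))
E
```

```text
jarA [ 0.439 -0.386  0.029] [ 0.439 -0.386  0.03 ] [ 0.439 -0.387  0.03 ]
jarB [ 0.571 -0.03   0.032] [ 0.569 -0.028  0.03 ] [ 0.571 -0.029  0.03 ]
mug [ 0.802 -0.016  0.037] [ 0.797 -0.008  0.03 ] [ 0.805 -0.014  0.03 ]
```

View pics/ca.png

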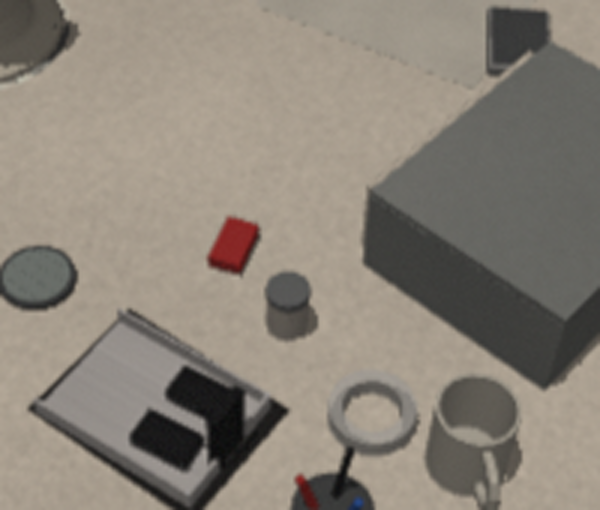

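View pics/cb.png

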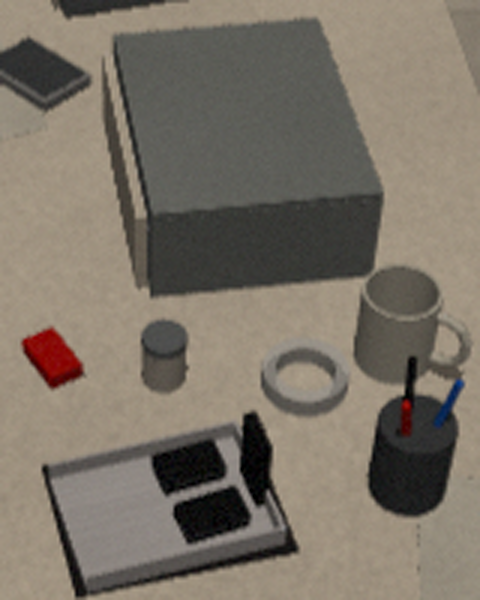

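Run:
```python
from h import *
import pickle
a,b=pickle.load(open("v0.pkl","rb"))
A=lambda x,y:np.array([195+(x+.5)/3-.5,120+(y+.5)/3-.5]); B=lambda x,y:np.array([235+(x+.5)/3-.5,110+(y+.5)/3-.5])
f=lambda x:np.round(x,4).tolist()
print("unit side",[f(onz(b,B(*q),.115)[:2]) for q in[(113,36),(150,213),(382,190),(320,20)]])
print("unit scene",[f(onz(a,A(*q),.115)[:2]) for q in[(548,45),(370,188),(565,318)]])
print("tri FR",f(tri([(b,B(150,213)),(a,A(370,188))])),"FL",f(tri([(b,B(113,36)),(a,A(548,45))])))
print("mat side",[f(onz(b,B(*q),.003)[:2]) for q in[(82,594),(298,549),(45,466)]])
print("mat scene",[f(onz(a,A(*q),.003)[:2]) for q in[(30,407),(190,508),(288,408),(126,312)]])
print("handle top ends side",[f(onz(b,B(*q),.085)[:2]) for q in[(250,416),(266,448)]])
print("handle top ends scene",[f(onz(a,A(*q),.085)[:2]) for q in[(240,390),(210,412)]])
print("cases side top",[f(onz(b,B(*q),.026)[:2]) for q in[(189,465),(212,512)]])
print("cases scene top",[f(onz(a,A(*q),.026)[:2]) for q in[(202,388),(168,435)]])
for n,s,o in[("red",(53,355),.02),("tape",(305,375),.02),("pot",(412,410),.09),("mug",(402,290),.09)]: print(n,f(onz(b,B(*s),o)))
print("wrist")
s=r.sense();T=np.eye(4);w=viewer.capture("wrist");print(np.round(w["mount"],3).tolist(),w["fx"])
```

```text
unit side [[0.5479, 0.3737], [0.5664, 0.0794], [0.7954, 0.0968], [0.7783, 0.3867]]
unit scene [[0.5504, 0.3713], [0.5655, 0.0812], [0.7939, 0.0967]]
tri FR [0.5662, 0.0803, 0.1152] FL [0.5484, 0.3747, 0.1131]
mat side [[0.4816, -0.2789], [0.6721, -0.2446], [0.4541, -0.1359]]
mat scene [[0.4769, -0.2783], [0.6606, -0.2379], [0.6435, -0.0998], [0.4511, -0.1402]]
handle top ends side [[0.6362, -0.1597], [0.6455, -0.1968]]
handle top ends scene [[0.6382, -0.1561], [0.6374, -0.1908]]
cases side top [[0.5837, -0.1627], [0.5988, -0.2168]]
cases scene top [[0.5831, -0.1544], [0.6006, -0.2112]]
red [0.4661, -0.0125, 0.02]
tape [0.7044, -0.0556, 0.02]
pot [0.7771, -0.167, 0.09]
mug [0.7964, -0.0181, 0.09]
wrist
[[-0.001, -0.247, 0.969, -0.142], [1.0, -0.001, 0.001, -0.0], [0.0, 0.969, 0.247, -0.067], [0.0, 0.0, 0.0, 1.0]] 357.41182094774786
```

The estimates are unit origin ≈(0.5575,0.227) at yaw ≈3.7°, mat centre ≈(0.563,-0.190) at yaw ≈10°, two cases, and jars at (0.439,-0.386) and (0.571,-0.030). I'll start moving to the drawer front.

{"api": "play_rows", "payload": {"commands": [{"fingers": 1, "ty": 0.387, "tz": -0.591, "ax": -0.094}, {"fingers": 1, "ty": 0.387, "tz": -0.591, "ax": -0.094}, {"fingers": 1, "ty": 0.387, "tz": -0.591, "ax": -0.094}, {"fingers": 1, "ty": 0.387, "tz": -0.591, "ax": -0.094}, {"fingers": 1, "ty": 0.387, "tz": -0.591, "ax": -0.094}]}}

```text
$.commands[0]: bad value
```

{"api": "play_rows", "payload": {"commands": [{"fingers": 1, "tx": 0, "ty": 0.387, "tz": -0.591, "ax": -0.094, "ay": 0, "az": 0}, {"fingers": 1, "tx": 0, "ty": 0.387, "tz": -0.591, "ax": -0.094, "ay": 0, "az": 0}, {"fingers": 1, "tx": 0, "ty": 0.387, "tz": -0.591, "ax": -0.094, "ay": 0, "az": 0}, {"fingers": 1, "tx": 0, "ty": 0.387, "tz": -0.591, "ax": -0.094, "ay": 0, "az": 0}, {"fingers": 1, "tx": 0, "ty": 0.387, "tz": -0.591, "ax": -0.094, "ay": 0, "az": 0}]}}

```text
time_s: 2.07
tcp_pos: [0.2874, 0.4559, 0.2418]
ee_rot: [[0.0, 0.065, -0.998], [0.0, -0.998, -0.065], [-1.0, -0.0, -0.0]]
wrist_force: [0.4, 0.4, -0.1]
gripper_width: 0.706
```

{"api": "play_rows", "payload": {"commands": [{"fingers": 1, "tx": 0.1, "ty": 0.328, "tz": -0.273, "ax": 0, "ay": 0, "az": 0}, {"fingers": 1, "tx": 0.1, "ty": 0.328, "tz": -0.273, "ax": 0, "ay": 0, "az": 0}, {"fingers": 1, "tx": 0.1, "ty": 0.328, "tz": -0.273, "ax": 0, "ay": 0, "az": 0}, {"fingers": 1, "tx": 0.1, "ty": 0.328, "tz": -0.273, "ax": 0, "ay": 0, "az": 0}, {"fingers": 1, "tx": 0.1, "ty": 0.328, "tz": -0.273, "ax": 0, "ay": 0, "az": 0}]}}

```text
time_s: 2.48
tcp_pos: [0.4271, 0.3087, 0.1941]
ee_rot: [[0.001, 0.065, -0.998], [0.001, -0.998, -0.065], [-1.0, -0.001, -0.001]]
wrist_force: [1.0, 0.5, 0.5]
gripper_width: 0.322
```

{"api": "play_rows", "payload": {"commands": [{"fingers": 1, "tx": 0.139, "ty": 0.12, "tz": -0.1, "ax": 0, "ay": 0, "az": 0}, {"fingers": 1, "tx": 0.139, "ty": 0.12, "tz": -0.1, "ax": 0, "ay": 0, "az": 0}, {"fingers": 1, "tx": 0.139, "ty": 0.12, "tz": -0.1, "ax": 0, "ay": 0, "az": 0}, {"fingers": 1, "tx": 0.139, "ty": 0.12, "tz": -0.1, "ax": 0, "ay": 0, "az": 0}, {"fingers": 1, "tx": 0.139, "ty": 0.12, "tz": -0.1, "ax": 0, "ay": 0, "az": 0}]}}

```text
time_s: 2.9
tcp_pos: [0.5063, 0.2207, 0.0849]
ee_rot: [[-0.007, 0.059, -0.998], [-0.006, -0.998, -0.059], [-1.0, 0.005, 0.008]]
wrist_force: [-1.2, -0.2, -0.2]
gripper_width: 0.019
```

{"api": "play_rows", "payload": {"commands": [{"fingers": 1, "tx": 0, "ty": 0, "tz": -0.013, "ax": 0, "ay": 0, "az": 0}, {"fingers": 1, "tx": 0, "ty": 0, "tz": -0.02, "ax": 0, "ay": 0, "az": 0}, {"fingers": 1, "tx": 0, "ty": 0, "tz": -0.027, "ax": 0, "ay": 0, "az": 0}, {"fingers": 1, "tx": 0, "ty": 0, "tz": -0.033, "ax": 0, "ay": 0, "az": 0}, {"fingers": 1, "tx": 0, "ty": 0, "tz": -0.033, "ax": 0, "ay": 0, "az": 0}]}}

```text
time_s: 3.32
tcp_pos: [0.5321, 0.2281, 0.0908]
ee_rot: [[0.002, 0.065, -0.998], [0.001, -0.998, -0.065], [-1.0, -0.001, -0.002]]
wrist_force: [0.2, 0.4, 0.5]
gripper_width: 0.009
```

{"api": "play_rows", "payload": {"commands": [{"fingers": 1, "tx": 0, "ty": 0, "tz": -0.005, "ax": 0, "ay": 0, "az": 0}, {"fingers": 1, "tx": 0, "ty": 0, "tz": -0.01, "ax": 0, "ay": 0, "az": 0}, {"fingers": 1, "tx": 0, "ty": 0, "tz": -0.014, "ax": 0, "ay": 0, "az": 0}, {"fingers": 1, "tx": 0, "ty": 0, "tz": -0.014, "ax": 0, "ay": 0, "az": 0}]}}

```text
time_s: 3.65
tcp_pos: [0.5399, 0.2279, 0.0902]
ee_rot: [[-0.003, 0.065, -0.998], [-0.001, -0.998, -0.065], [-1.0, 0.0, 0.004]]
wrist_force: [-7.1, 2.2, 4.8]
gripper_width: 0.004
```

{"api": "play_rows", "payload": {"commands": [{"fingers": 1, "tx": 0, "ty": 0, "tz": -0.004, "ax": 0, "ay": 0, "az": 0}, {"fingers": 1, "tx": 0, "ty": 0, "tz": -0.007, "ax": 0, "ay": 0, "az": 0}, {"fingers": 1, "tx": 0, "ty": 0, "tz": -0.007, "ax": 0, "ay": 0, "az": 0}]}}

```text
time_s: 3.9
tcp_pos: [0.5441, 0.2281, 0.0901]
ee_rot: [[-0.005, 0.065, -0.998], [-0.001, -0.998, -0.065], [-1.0, 0.001, 0.006]]
wrist_force: [-10.2, 3.0, 6.3]
gripper_width: 0.007
```

{"api": "play_rows", "payload": {"commands": [{"fingers": 1, "tx": 0, "ty": 0, "tz": -0.005, "ax": 0, "ay": 0, "az": 0}, {"fingers": 1, "tx": 0, "ty": 0, "tz": -0.009, "ax": 0, "ay": 0, "az": 0}, {"fingers": 1, "tx": 0, "ty": 0, "tz": -0.009, "ax": 0, "ay": 0, "az": 0}]}}

```text
time_s: 4.15
tcp_pos: [0.545, 0.228, 0.0901]
ee_rot: [[-0.017, 0.064, -0.998], [-0.005, -0.998, -0.064], [-1.0, 0.003, 0.018]]
wrist_force: [-26.6, 6.6, 16.6]
gripper_width: 0.004
```

{"api": "play_rows", "payload": {"commands": [{"fingers": 1, "tx": -0.02, "ty": 0, "tz": 0.04, "ax": 0, "ay": 0, "az": 0}, {"fingers": 0, "tx": -0.16, "ty": 0, "tz": 0.06, "ax": 0, "ay": 0, "az": 0}, {"fingers": -1, "tx": -0.16, "ty": 0, "tz": 0.06, "ax": 0, "ay": 0, "az": 0}, {"fingers": -1, "tx": -0.16, "ty": 0, "tz": 0.06, "ax": 0, "ay": 0, "az": 0}, {"fingers": -1, "tx": -0.16, "ty": 0, "tz": 0.06, "ax": 0, "ay": 0, "az": 0}]}}

```text
time_s: 4.57
tcp_pos: [0.5111, 0.2276, 0.2171]
ee_rot: [[0.012, 0.067, -0.998], [0.008, -0.998, -0.067], [-1.0, -0.007, -0.013]]
wrist_force: [-0.5, 1.0, 0.2]
gripper_width: 0.224
```

{"api": "play_rows", "payload": {"commands": [{"fingers": -1, "tx": 0, "ty": 0.347, "tz": -0.057, "ax": 0, "ay": 0, "az": 0}, {"fingers": -1, "tx": 0, "ty": 0.347, "tz": -0.057, "ax": 0, "ay": 0, "az": 0}, {"fingers": -1, "tx": 0, "ty": 0.347, "tz": -0.057, "ax": 0, "ay": 0, "az": 0}, {"fingers": -1, "tx": 0, "ty": 0.347, "tz": -0.057, "ax": 0, "ay": 0, "az": 0}, {"fingers": -1, "tx": 0, "ty": 0.347, "tz": -0.057, "ax": 0, "ay": 0, "az": 0}]}}

```text
time_s: 4.98
tcp_pos: [0.5559, 0.021, 0.2099]
ee_rot: [[0.001, 0.066, -0.998], [0.0, -0.998, -0.066], [-1.0, -0.0, -0.001]]
wrist_force: [-0.7, 0.5, -0.0]
gripper_width: 0.603
```

{"api": "play_rows", "payload": {"commands": [{"fingers": -1, "tx": 0, "ty": 0.07, "tz": -0.01, "ax": 0, "ay": 0, "az": 0}, {"fingers": -1, "tx": 0, "ty": 0.07, "tz": -0.01, "ax": 0, "ay": 0, "az": 0}, {"fingers": -1, "tx": 0, "ty": 0.07, "tz": -0.01, "ax": 0, "ay": 0, "az": 0}]}}

```text
time_s: 5.23
tcp_pos: [0.5669, -0.0321, 0.2094]
ee_rot: [[-0.0, 0.06, -0.998], [-0.0, -0.998, -0.06], [-1.0, 0.0, 0.0]]
wrist_force: [-0.3, 1.0, -0.5]
gripper_width: 0.831
```

```bash
cat > look.py <<'E'
from h import *
import sys
def jars(views=("side","scene","wrist"),name="jar0"):
    for n in views:
        p=cap(n)
        for d in spotter.silhouettes(name,p)[:4]:
            m=d["region"].astype(np.uint8); x,y,w,h=cv2.boundingRect(m)
            print(n,name,round(d["score"],2),np.round(d["uv"]).tolist(),"bbox",(x,y,w,h),"z.03:",np.round(onz(p,d["uv"],.03),3).tolist())
        cv2.imwrite(f"pics/{sys.argv[1]}_{n}.png",p["image"][:,:,::-1])
jars()
print(r.sense()["tcp_pos"])
E
python3 look.py a
```

```text
side jar0 0.86 [290.0, 226.0] bbox (282, 217, 16, 25) z.03: [0.573, -0.02, 0.03]
side jar0 0.57 [245.0, 337.0] bbox (237, 326, 19, 29) z.03: [0.437, -0.38, 0.03]
scene jar0 0.8 [162.0, 263.0] bbox (152, 251, 21, 26) z.03: [0.436, -0.386, 0.03]
scene jar0 0.77 [290.0, 220.0] bbox (283, 211, 15, 23) z.03: [0.565, -0.028, 0.03]
scene jar0 0.22 [353.0, 268.0] bbox (336, 245, 33, 46) z.03: [0.8, -0.015, 0.03]
wrist jar0 0.91 [290.0, 191.0] bbox (264, 161, 52, 58) z.03: [0.568, -0.033, 0.03]
[ 0.56664716 -0.02800246  0.20985773]
```

```bash
python3 -c "
import cv2,numpy as np
a=cv2.imread('pics/a_side.png')[90:390,190:450];b=cv2.imread('pics/a_wrist.png')
cv2.imwrite('pics/a_c.png',np.hstack([cv2.resize(a,None,fx=1.4,fy=1.4),cv2.resize(b,(420,420)) ][:2]))"
```

```text
(no output)
```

View pics/a_c.png

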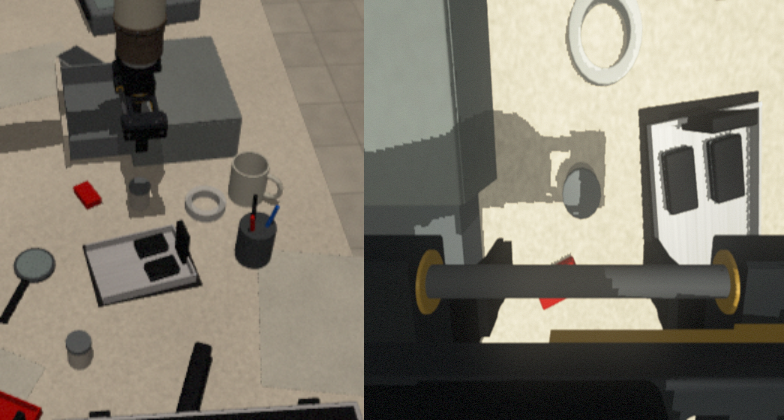

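Run:
```python
from h import *
b=cap("side")
cv2.imwrite("pics/d.png",cv2.resize(b["image"][90:260,200:380],None,fx=3,fy=3,interpolation=2)[:,:,::-1])
u=np.array([.998,.0645]);v=np.array([-.0645,.998]);O=np.array([.5575,.227])
for x in(-.012,-.147):print(x,[proj(b,[*(O+x*u+y*v),.1]).round().tolist() for y in(-.137,.137)])
```

```text
-0.012 [[280.0, 182.0], [269.0, 127.0]]
-0.147 [[234.0, 187.0], [228.0, 131.0]]
```

View pics/d.png

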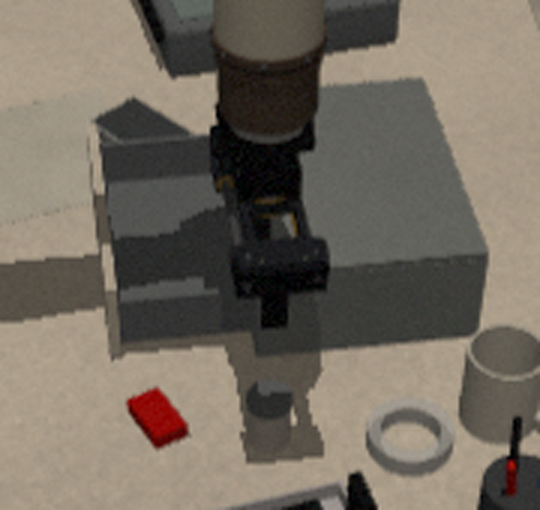

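The side crop shows the drawer open, with its panel at crop (100,130–350), which is side column 234 as predicted. Now to grasp the near jar.

{"api": "play_rows", "payload": {"commands": [{"fingers": -1, "tx": 0.216, "ty": 0.002, "tz": -0.005, "ax": 0, "ay": 0, "az": 0}, {"fingers": -1, "tx": 0.216, "ty": 0.002, "tz": -0.005, "ax": 0, "ay": 0, "az": 0}, {"fingers": -1, "tx": 0.216, "ty": 0.002, "tz": -0.005, "ax": 0, "ay": 0, "az": 0}, {"fingers": -1, "tx": 0.216, "ty": 0.002, "tz": -0.005, "ax": 0, "ay": 0, "az": 0}, {"fingers": -1, "tx": 0.216, "ty": 0.002, "tz": -0.005, "ax": 0, "ay": 0, "az": 0}]}}

```text
time_s: 6.0
tcp_pos: [0.565, -0.0306, 0.0405]
ee_rot: [[-0.016, 0.064, -0.998], [-0.002, -0.998, -0.064], [-1.0, 0.001, 0.016]]
wrist_force: [-0.5, 0.3, -0.6]
gripper_width: 1.0
```

{"api": "play_rows", "payload": {"commands": [{"fingers": 1, "tx": 0, "ty": 0, "tz": 0, "ax": 0, "ay": 0, "az": 0}, {"fingers": 1, "tx": 0, "ty": 0, "tz": 0, "ax": 0, "ay": 0, "az": 0}, {"fingers": 1, "tx": 0, "ty": 0, "tz": 0, "ax": 0, "ay": 0, "az": 0}, {"fingers": 1, "tx": 0, "ty": 0, "tz": 0, "ax": 0, "ay": 0, "az": 0}, {"fingers": 1, "tx": 0, "ty": 0, "tz": 0, "ax": 0, "ay": 0, "az": 0}]}}

```text
time_s: 6.42
tcp_pos: [0.5718, -0.0304, 0.05]
ee_rot: [[0.004, 0.065, -0.998], [0.001, -0.998, -0.065], [-1.0, -0.001, -0.004]]
wrist_force: [0.3, 0.5, 0.0]
gripper_width: 0.702
```

{"api": "play_rows", "payload": {"commands": [{"fingers": 1, "tx": 0, "ty": 0, "tz": 0, "ax": 0, "ay": 0, "az": 0}, {"fingers": 1, "tx": 0, "ty": 0, "tz": 0, "ax": 0, "ay": 0, "az": 0}, {"fingers": 1, "tx": 0, "ty": 0, "tz": 0, "ax": 0, "ay": 0, "az": 0}]}}

```text
time_s: 6.67
tcp_pos: [0.5708, -0.0308, 0.0483]
ee_rot: [[0.001, 0.065, -0.998], [-0.0, -0.998, -0.065], [-1.0, 0.0, -0.001]]
wrist_force: [-0.4, -1.0, 1.5]
gripper_width: 0.488
```

{"api": "play_rows", "payload": {"commands": [{"fingers": 1, "tx": -0.2, "ty": 0, "tz": 0, "ax": 0, "ay": 0, "az": 0}, {"fingers": 1, "tx": -0.2, "ty": 0, "tz": 0, "ax": 0, "ay": 0, "az": 0}, {"fingers": 1, "tx": -0.2, "ty": 0, "tz": 0, "ax": 0, "ay": 0, "az": 0}, {"fingers": 1, "tx": -0.2, "ty": -0.11, "tz": 0.014, "ax": 0, "ay": 0, "az": 0}, {"fingers": 1, "tx": -0.2, "ty": -0.11, "tz": 0.014, "ax": 0, "ay": 0, "az": 0}]}}

```text
time_s: 7.08
tcp_pos: [0.5562, 0.0472, 0.1995]
ee_rot: [[0.004, 0.06, -0.998], [0.002, -0.998, -0.06], [-1.0, -0.001, -0.004]]
wrist_force: [0.6, 0.6, -1.6]
gripper_width: 0.484
```

{"api": "play_rows", "payload": {"commands": [{"fingers": 1, "tx": 0, "ty": -0.334, "tz": 0.041, "ax": 0, "ay": 0, "az": 0}, {"fingers": 1, "tx": 0, "ty": -0.334, "tz": 0.041, "ax": 0, "ay": 0, "az": 0}, {"fingers": 1, "tx": 0, "ty": -0.334, "tz": 0.041, "ax": 0, "ay": 0, "az": 0}, {"fingers": 1, "tx": 0, "ty": -0.334, "tz": 0.041, "ax": 0, "ay": 0, "az": 0}, {"fingers": 1, "tx": 0, "ty": -0.334, "tz": 0.041, "ax": 0, "ay": 0, "az": 0}]}}

```text
time_s: 7.5
tcp_pos: [0.5157, 0.254, 0.1967]
ee_rot: [[-0.0, 0.064, -0.998], [-0.0, -0.998, -0.064], [-1.0, 0.0, 0.0]]
wrist_force: [0.2, 0.1, -1.2]
gripper_width: 0.483
```

{"api": "play_rows", "payload": {"commands": [{"fingers": 1, "tx": 0, "ty": -0.06, "tz": 0.0075, "ax": 0, "ay": 0, "az": 0}, {"fingers": 1, "tx": 0, "ty": -0.06, "tz": 0.0075, "ax": 0, "ay": 0, "az": 0}, {"fingers": 1, "tx": 0, "ty": -0.06, "tz": 0.0075, "ax": 0, "ay": 0, "az": 0}, {"fingers": 1, "tx": 0, "ty": -0.06, "tz": 0.0075, "ax": 0, "ay": 0, "az": 0}]}}

```text
time_s: 7.83
tcp_pos: [0.5077, 0.2968, 0.1962]
ee_rot: [[-0.001, 0.065, -0.998], [-0.001, -0.998, -0.065], [-1.0, 0.001, 0.001]]
wrist_force: [1.0, -0.5, -0.9]
gripper_width: 0.482
```

Run:
```python
from h import *
p=cap("wrist");print(r.sense()["tcp_pos"].round(4),r.sense()["gripper_width"])
cv2.imwrite("pics/w1.png",p["image"][:,:,::-1])
```

```text
[0.508  0.296  0.1963] 0.48372172025749294
```

View pics/w1.png

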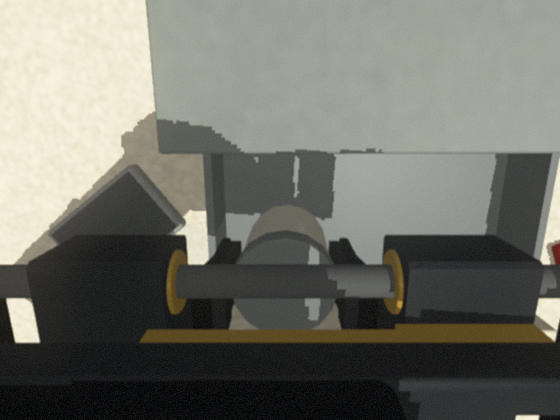

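The wrist view shows the jar over the open drawer at about (285,270), with the roof edge at row 153 and the drawer's left wall at column 215. Lowering it now.

{"api": "play_rows", "payload": {"commands": [{"fingers": 1, "tx": 0.15, "ty": 0, "tz": 0, "ax": 0, "ay": 0, "az": 0}, {"fingers": 1, "tx": 0.15, "ty": 0, "tz": 0, "ax": 0, "ay": 0, "az": 0}, {"fingers": 1, "tx": 0.15, "ty": 0, "tz": 0, "ax": 0, "ay": 0, "az": 0}, {"fingers": 1, "tx": 0.158, "ty": 0, "tz": 0, "ax": 0, "ay": 0, "az": 0}, {"fingers": 1, "tx": 0.164, "ty": 0, "tz": 0, "ax": 0, "ay": 0, "az": 0}]}}

```text
time_s: 8.3
tcp_pos: [0.5083, 0.2949, 0.0726]
ee_rot: [[-0.002, 0.063, -0.998], [-0.003, -0.998, -0.063], [-1.0, 0.003, 0.002]]
wrist_force: [0.4, 0.6, -0.2]
gripper_width: 0.482
```

{"api": "play_rows", "payload": {"commands": [{"fingers": 1, "tx": 0, "ty": 0, "tz": 0, "ax": 0, "ay": 0, "az": 0}, {"fingers": 1, "tx": 0, "ty": 0, "tz": 0, "ax": 0, "ay": 0, "az": 0}]}}

```text
time_s: 8.47
tcp_pos: [0.5097, 0.2974, 0.0758]
ee_rot: [[0.003, 0.064, -0.998], [0.002, -0.998, -0.064], [-1.0, -0.002, -0.003]]
wrist_force: [-0.1, -0.8, 0.1]
gripper_width: 0.485
```

{"api": "play_rows", "payload": {"commands": [{"fingers": 1, "tx": 0.003, "ty": 0, "tz": 0, "ax": 0, "ay": 0, "az": 0}, {"fingers": 1, "tx": 0.003, "ty": 0, "tz": 0, "ax": 0, "ay": 0, "az": 0}, {"fingers": 1, "tx": 0.003, "ty": 0, "tz": 0, "ax": 0, "ay": 0, "az": 0}]}}

```text
time_s: 8.72
tcp_pos: [0.5086, 0.2973, 0.0727]
ee_rot: [[0.001, 0.065, -0.998], [0.001, -0.998, -0.065], [-1.0, -0.001, -0.002]]
wrist_force: [0.3, 0.0, -0.7]
gripper_width: 0.483
```

{"api": "play_rows", "payload": {"commands": [{"fingers": 1, "tx": 0.002, "ty": 0, "tz": 0, "ax": 0, "ay": 0, "az": 0}, {"fingers": 1, "tx": 0.002, "ty": 0, "tz": 0, "ax": 0, "ay": 0, "az": 0}]}}

```text
time_s: 8.88
tcp_pos: [0.509, 0.2973, 0.072]
ee_rot: [[0.002, 0.065, -0.998], [0.001, -0.998, -0.065], [-1.0, -0.001, -0.002]]
wrist_force: [-1.1, -1.4, 5.7]
gripper_width: 0.484
```

{"api": "play_rows", "payload": {"commands": [{"fingers": -0.35, "tx": 0, "ty": 0, "tz": 0, "ax": 0, "ay": 0, "az": 0}, {"fingers": -0.35, "tx": 0, "ty": 0, "tz": 0, "ax": 0, "ay": 0, "az": 0}, {"fingers": -0.35, "tx": 0, "ty": 0, "tz": 0, "ax": 0, "ay": 0, "az": 0}, {"fingers": -0.35, "tx": 0, "ty": 0, "tz": 0, "ax": 0, "ay": 0, "az": 0}]}}

```text
time_s: 9.22
tcp_pos: [0.5082, 0.2969, 0.07]
ee_rot: [[0.0, 0.065, -0.998], [0.0, -0.998, -0.065], [-1.0, -0.0, -0.0]]
wrist_force: [0.8, -0.2, 0.3]
gripper_width: 0.653
```

{"api": "play_rows", "payload": {"commands": [{"fingers": -0.35, "tx": -0.2, "ty": 0, "tz": 0, "ax": 0, "ay": 0, "az": 0}, {"fingers": -0.35, "tx": -0.2, "ty": 0, "tz": 0, "ax": 0, "ay": 0, "az": 0}, {"fingers": -0.35, "tx": -0.2, "ty": 0, "tz": 0, "ax": 0, "ay": 0, "az": 0}, {"fingers": -0.35, "tx": -0.2, "ty": 0, "tz": 0, "ax": 0, "ay": 0, "az": 0}, {"fingers": -0.35, "tx": -0.2, "ty": 0, "tz": 0, "ax": 0, "ay": 0, "az": 0}]}}

```text
time_s: 9.63
tcp_pos: [0.5111, 0.2989, 0.2274]
ee_rot: [[0.011, 0.066, -0.998], [0.008, -0.998, -0.066], [-1.0, -0.008, -0.012]]
wrist_force: [0.4, 0.5, 1.1]
gripper_width: 0.675
```

{"api": "play_rows", "payload": {"commands": [{"fingers": -1, "tx": 0, "ty": 0.904, "tz": 0.153, "ax": 0, "ay": 0, "az": 0}, {"fingers": -1, "tx": 0, "ty": 0.904, "tz": 0.153, "ax": 0, "ay": 0, "az": 0}, {"fingers": -1, "tx": 0, "ty": 0.904, "tz": 0.153, "ax": 0, "ay": 0, "az": 0}, {"fingers": -1, "tx": 0, "ty": 0.904, "tz": 0.153, "ax": 0, "ay": 0, "az": 0}, {"fingers": -1, "tx": 0, "ty": 0.904, "tz": 0.153, "ax": 0, "ay": 0, "az": 0}]}}

```text
time_s: 10.05
tcp_pos: [0.4858, 0.0879, 0.2194]
ee_rot: [[-0.001, 0.065, -0.998], [-0.0, -0.998, -0.065], [-1.0, 0.0, 0.001]]
wrist_force: [0.8, -0.2, -0.7]
gripper_width: 0.952
```

{"api": "play_rows", "payload": {"commands": [{"fingers": -1, "tx": 0, "ty": 0.631, "tz": 0.107, "ax": 0, "ay": 0, "az": 0}, {"fingers": -1, "tx": 0, "ty": 0.631, "tz": 0.107, "ax": 0, "ay": 0, "az": 0}, {"fingers": -1, "tx": 0, "ty": 0.631, "tz": 0.107, "ax": 0, "ay": 0, "az": 0}, {"fingers": -1, "tx": 0, "ty": 0.631, "tz": 0.107, "ax": 0, "ay": 0, "az": 0}, {"fingers": -1, "tx": 0, "ty": 0.631, "tz": 0.107, "ax": 0, "ay": 0, "az": 0}]}}

```text
time_s: 10.47
tcp_pos: [0.4643, -0.1193, 0.2196]
ee_rot: [[-0.0, 0.065, -0.998], [0.0, -0.998, -0.065], [-1.0, -0.0, 0.0]]
wrist_force: [0.8, 0.0, -0.4]
gripper_width: 0.995
```

{"api": "play_rows", "payload": {"commands": [{"fingers": -1, "tx": 0, "ty": 0.358, "tz": 0.061, "ax": 0, "ay": 0, "az": 0}, {"fingers": -1, "tx": 0, "ty": 0.358, "tz": 0.061, "ax": 0, "ay": 0, "az": 0}, {"fingers": -1, "tx": 0, "ty": 0.358, "tz": 0.061, "ax": 0, "ay": 0, "az": 0}, {"fingers": -1, "tx": 0, "ty": 0.358, "tz": 0.061, "ax": 0, "ay": 0, "az": 0}, {"fingers": -1, "tx": 0, "ty": 0.358, "tz": 0.061, "ax": 0, "ay": 0, "az": 0}]}}

```text
time_s: 10.88
tcp_pos: [0.4427, -0.3266, 0.2193]
ee_rot: [[-0.001, 0.064, -0.998], [0.001, -0.998, -0.064], [-1.0, -0.001, 0.001]]
wrist_force: [0.9, 1.0, 0.1]
gripper_width: 0.997
```

```bash
python3 look.py b; python3 -c "
from h import *
print(r.sense()['ee_rot'].round(3))"
```

```text
side jar0 0.9 [245.0, 339.0] bbox (237, 326, 19, 29) z.03: [0.437, -0.383, 0.03]
scene jar0 0.89 [164.0, 263.0] bbox (153, 252, 19, 25) z.03: [0.436, -0.383, 0.03]
scene jar0 0.5 [350.0, 149.0] bbox (344, 142, 13, 17) z.03: [0.481, 0.333, 0.03]
wrist jar0 0.65 [352.0, 198.0] bbox (325, 171, 56, 57) z.03: [0.438, -0.39, 0.03]
[ 0.44342414 -0.3239693   0.21943814]
[[-0.001  0.065 -0.998]
 [ 0.001 -0.998 -0.065]
 [-1.    -0.001  0.001]]
```

{"api": "play_rows", "payload": {"commands": [{"fingers": -1, "tx": 0, "ty": 0.081, "tz": 0.012, "ax": 0, "ay": 0, "az": 0}, {"fingers": -1, "tx": 0.04, "ty": 0.081, "tz": 0.012, "ax": 0, "ay": 0, "az": 0}, {"fingers": -1, "tx": 0.1, "ty": 0.081, "tz": 0.012, "ax": 0, "ay": 0, "az": 0}, {"fingers": -1, "tx": 0.155, "ty": 0.081, "tz": 0.012, "ax": 0, "ay": 0, "az": 0}, {"fingers": -1, "tx": 0.2, "ty": 0.081, "tz": 0.012, "ax": 0, "ay": 0, "az": 0}]}}

```text
time_s: 11.6
tcp_pos: [0.4386, -0.3843, 0.0683]
ee_rot: [[0.0, 0.066, -0.998], [0.001, -0.998, -0.066], [-1.0, -0.001, -0.0]]
wrist_force: [0.9, -0.4, -1.0]
gripper_width: 0.999
```

{"api": "play_rows", "payload": {"commands": [{"fingers": -1, "tx": 0.028, "ty": 0, "tz": 0, "ax": 0, "ay": 0, "az": 0}, {"fingers": -1, "tx": 0.028, "ty": 0, "tz": 0, "ax": 0, "ay": 0, "az": 0}, {"fingers": 1, "tx": 0.028, "ty": 0, "tz": 0, "ax": 0, "ay": 0, "az": 0}, {"fingers": 1, "tx": 0.028, "ty": 0, "tz": 0, "ax": 0, "ay": 0, "az": 0}, {"fingers": 1, "tx": 0.028, "ty": 0, "tz": 0, "ax": 0, "ay": 0, "az": 0}]}}

```text
time_s: 12.02
tcp_pos: [0.4405, -0.3862, 0.0515]
ee_rot: [[0.004, 0.066, -0.998], [-0.002, -0.998, -0.066], [-1.0, 0.003, -0.004]]
wrist_force: [0.4, 0.5, -0.6]
gripper_width: 0.85
```

{"api": "play_rows", "payload": {"commands": [{"fingers": 1, "tx": 0, "ty": 0, "tz": 0, "ax": 0, "ay": 0, "az": 0}, {"fingers": 1, "tx": 0, "ty": 0, "tz": 0, "ax": 0, "ay": 0, "az": 0}, {"fingers": 1, "tx": 0, "ty": 0, "tz": 0, "ax": 0, "ay": 0, "az": 0}, {"fingers": 1, "tx": 0, "ty": 0, "tz": 0, "ax": 0, "ay": 0, "az": 0}, {"fingers": 1, "tx": 0, "ty": 0, "tz": 0, "ax": 0, "ay": 0, "az": 0}]}}

```text
time_s: 12.43
tcp_pos: [0.4388, -0.3863, 0.0495]
ee_rot: [[0.001, 0.065, -0.998], [-0.001, -0.998, -0.065], [-1.0, 0.001, -0.001]]
wrist_force: [-0.0, -1.2, 0.1]
gripper_width: 0.485
```

{"api": "play_rows", "payload": {"commands": [{"fingers": 1, "tx": -0.22, "ty": 0, "tz": 0, "ax": 0, "ay": 0, "az": 0}, {"fingers": 1, "tx": -0.22, "ty": 0, "tz": 0, "ax": 0, "ay": 0, "az": 0}, {"fingers": 1, "tx": -0.22, "ty": 0, "tz": 0, "ax": 0, "ay": 0, "az": 0}, {"fingers": 1, "tx": -0.22, "ty": 0, "tz": 0, "ax": 0, "ay": 0, "az": 0}]}}

```text
time_s: 12.77
tcp_pos: [0.438, -0.3858, 0.2158]
ee_rot: [[-0.001, 0.064, -0.998], [0.0, -0.998, -0.064], [-1.0, -0.0, 0.001]]
wrist_force: [1.2, -0.2, -0.7]
gripper_width: 0.483
```

{"api": "play_rows", "payload": {"commands": [{"fingers": 1, "tx": 0, "ty": -0.906, "tz": -0.078, "ax": 0, "ay": 0, "az": 0}, {"fingers": 1, "tx": 0, "ty": -0.906, "tz": -0.078, "ax": 0, "ay": 0, "az": 0}, {"fingers": 1, "tx": 0, "ty": -0.906, "tz": -0.078, "ax": 0, "ay": 0, "az": 0}, {"fingers": 1, "tx": 0, "ty": -0.906, "tz": -0.078, "ax": 0, "ay": 0, "az": 0}, {"fingers": 1, "tx": 0, "ty": -0.906, "tz": -0.078, "ax": 0, "ay": 0, "az": 0}]}}

```text
time_s: 13.18
tcp_pos: [0.4422, -0.176, 0.2138]
ee_rot: [[-0.0, 0.063, -0.998], [0.0, -0.998, -0.063], [-1.0, -0.0, 0.0]]
wrist_force: [0.9, -0.2, -1.8]
gripper_width: 0.487
```

{"api": "play_rows", "payload": {"commands": [{"fingers": 1, "tx": 0, "ty": -0.63, "tz": -0.054, "ax": 0, "ay": 0, "az": 0}, {"fingers": 1, "tx": 0, "ty": -0.63, "tz": -0.054, "ax": 0, "ay": 0, "az": 0}, {"fingers": 1, "tx": 0, "ty": -0.63, "tz": -0.054, "ax": 0, "ay": 0, "az": 0}, {"fingers": 1, "tx": 0, "ty": -0.63, "tz": -0.054, "ax": 0, "ay": 0, "az": 0}, {"fingers": 1, "tx": 0, "ty": -0.63, "tz": -0.054, "ax": 0, "ay": 0, "az": 0}]}}

```text
time_s: 13.6
tcp_pos: [0.4465, 0.0324, 0.214]
ee_rot: [[-0.0, 0.064, -0.998], [0.0, -0.998, -0.064], [-1.0, -0.0, 0.0]]
wrist_force: [0.7, 0.3, -1.3]
gripper_width: 0.488
```

{"api": "play_rows", "payload": {"commands": [{"fingers": 1, "tx": 0, "ty": -0.353, "tz": -0.03, "ax": 0, "ay": 0, "az": 0}, {"fingers": 1, "tx": 0, "ty": -0.353, "tz": -0.03, "ax": 0, "ay": 0, "az": 0}, {"fingers": 1, "tx": 0, "ty": -0.353, "tz": -0.03, "ax": 0, "ay": 0, "az": 0}, {"fingers": 1, "tx": 0, "ty": -0.353, "tz": -0.03, "ax": 0, "ay": 0, "az": 0}, {"fingers": 1, "tx": 0, "ty": -0.353, "tz": -0.03, "ax": 0, "ay": 0, "az": 0}]}}

```text
time_s: 14.02
tcp_pos: [0.4508, 0.2407, 0.2139]
ee_rot: [[-0.0, 0.065, -0.998], [-0.0, -0.998, -0.065], [-1.0, 0.0, 0.0]]
wrist_force: [1.4, -1.1, -0.7]
gripper_width: 0.488
```

{"api": "play_rows", "payload": {"commands": [{"fingers": 1, "tx": 0, "ty": -0.076, "tz": -0.006, "ax": 0, "ay": 0, "az": 0}, {"fingers": 1, "tx": 0, "ty": -0.076, "tz": -0.006, "ax": 0, "ay": 0, "az": 0}, {"fingers": 1, "tx": 0, "ty": -0.076, "tz": -0.006, "ax": 0, "ay": 0, "az": 0}, {"fingers": 1, "tx": 0, "ty": -0.076, "tz": -0.006, "ax": 0, "ay": 0, "az": 0}]}}

```text
time_s: 14.35
tcp_pos: [0.4518, 0.2962, 0.2132]
ee_rot: [[-0.002, 0.066, -0.998], [-0.001, -0.998, -0.066], [-1.0, 0.001, 0.002]]
wrist_force: [0.0, -1.3, -0.6]
gripper_width: 0.483
```

{"api": "play_rows", "payload": {"commands": [{"fingers": 1, "tx": 0.17, "ty": 0, "tz": 0, "ax": 0, "ay": 0, "az": 0}, {"fingers": 1, "tx": 0.17, "ty": 0, "tz": 0, "ax": 0, "ay": 0, "az": 0}, {"fingers": 1, "tx": 0.17, "ty": 0, "tz": 0, "ax": 0, "ay": 0, "az": 0}, {"fingers": 1, "tx": 0.18, "ty": 0, "tz": 0, "ax": 0, "ay": 0, "az": 0}, {"fingers": 1, "tx": 0.187, "ty": 0, "tz": 0, "ax": 0, "ay": 0, "az": 0}]}}

```text
time_s: 14.77
tcp_pos: [0.4505, 0.2908, 0.0729]
ee_rot: [[-0.007, 0.064, -0.998], [-0.011, -0.998, -0.064], [-1.0, 0.011, 0.008]]
wrist_force: [-5.1, -11.5, 22.7]
gripper_width: 0.482
```

{"api": "play_rows", "payload": {"commands": [{"fingers": 1, "tx": 0, "ty": 0, "tz": 0, "ax": 0, "ay": 0, "az": 0}, {"fingers": 1, "tx": 0, "ty": 0, "tz": 0, "ax": 0, "ay": 0, "az": 0}, {"fingers": 1, "tx": 0, "ty": 0, "tz": 0, "ax": 0, "ay": 0, "az": 0}]}}

```text
time_s: 15.02
tcp_pos: [0.4534, 0.2963, 0.0754]
ee_rot: [[0.002, 0.064, -0.998], [0.002, -0.998, -0.064], [-1.0, -0.002, -0.002]]
wrist_force: [-0.5, -0.3, -1.2]
gripper_width: 0.486
```

{"api": "play_rows", "payload": {"commands": [{"fingers": 1, "tx": 0.003, "ty": 0, "tz": 0, "ax": 0, "ay": 0, "az": 0}, {"fingers": 1, "tx": 0.003, "ty": 0, "tz": 0, "ax": 0, "ay": 0, "az": 0}, {"fingers": -0.35, "tx": 0.003, "ty": 0, "tz": 0, "ax": 0, "ay": 0, "az": 0}, {"fingers": -0.35, "tx": 0.003, "ty": 0, "tz": 0, "ax": 0, "ay": 0, "az": 0}, {"fingers": -0.35, "tx": 0.003, "ty": 0, "tz": 0, "ax": 0, "ay": 0, "az": 0}]}}

```text
time_s: 15.43
tcp_pos: [0.4522, 0.296, 0.0715]
ee_rot: [[-0.0, 0.064, -0.998], [-0.0, -0.998, -0.064], [-1.0, 0.0, 0.0]]
wrist_force: [0.3, 0.5, 0.1]
gripper_width: 0.623
```

{"api": "play_rows", "payload": {"commands": [{"fingers": -0.35, "tx": 0, "ty": 0, "tz": 0, "ax": 0, "ay": 0, "az": 0}, {"fingers": -0.35, "tx": 0, "ty": 0, "tz": 0, "ax": 0, "ay": 0, "az": 0}]}}

```text
time_s: 15.6
tcp_pos: [0.4522, 0.296, 0.0713]
ee_rot: [[-0.0, 0.064, -0.998], [-0.0, -0.998, -0.064], [-1.0, 0.0, 0.0]]
wrist_force: [0.4, -1.0, -0.7]
gripper_width: 0.666
```

{"api": "play_rows", "payload": {"commands": [{"fingers": -0.35, "tx": -0.22, "ty": 0, "tz": 0, "ax": 0, "ay": 0, "az": 0}, {"fingers": -0.35, "tx": -0.22, "ty": 0, "tz": 0, "ax": 0, "ay": 0, "az": 0}, {"fingers": -0.35, "tx": -0.22, "ty": 0, "tz": 0, "ax": 0, "ay": 0, "az": 0}, {"fingers": -0.35, "tx": -0.22, "ty": 0, "tz": 0, "ax": 0, "ay": 0, "az": 0}, {"fingers": -0.35, "tx": -0.22, "ty": 0, "tz": 0, "ax": 0, "ay": 0, "az": 0}]}}

```text
time_s: 16.02
tcp_pos: [0.456, 0.2989, 0.2458]
ee_rot: [[0.014, 0.066, -0.998], [0.011, -0.998, -0.066], [-1.0, -0.01, -0.015]]
wrist_force: [1.5, 0.3, 1.1]
gripper_width: 0.672
```

Add to h.py:
```python
from scipy.spatial.transform import Rotation as Ro
def goal(pos,head,tilt=0):
    """tool down, tool y at heading head [deg]; tilt: turn about (z x y_tool) axis so that the tool y end goes down"""
    h=np.radians(head);y=np.array([np.cos(h),np.sin(h),0]);x=np.array([0,0,-1.]);M=np.c_[x,y,np.cross(x,y)]
    ax=np.cross(y,[0,0,-1.]); M=Ro.from_rotvec(np.radians(tilt)*ax).as_matrix()@M
    s=r.sense();R=s["ee_rot"];t=R.T@(np.asarray(pos)-s["tcp_pos"])/.75;a=Ro.from_matrix(R.T@M).as_rotvec()/np.pi
    print(dict(zip(("tx","ty","tz","ax","ay","az"),np.round(np.r_[t,a],3).tolist())),"rows",round(max(np.linalg.norm(t)*.75/.0417,np.linalg.norm(a)*180/7.16),1),s["tcp_pos"].round(4),np.round(s["wrist_force"],1),round(s["gripper_width"],3))
```

```text
(no output)
```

{"api": "play_rows", "payload": {"commands": [{"fingers": -1, "tx": 0, "ty": 0.645, "tz": -0.216, "ax": 0.465, "ay": 0, "az": 0}, {"fingers": -1, "tx": 0, "ty": 0.645, "tz": -0.216, "ax": 0.465, "ay": 0, "az": 0}, {"fingers": -1, "tx": 0, "ty": 0.645, "tz": -0.216, "ax": 0.465, "ay": 0, "az": 0}, {"fingers": -1, "tx": 0, "ty": 0.645, "tz": -0.216, "ax": 0.465, "ay": 0, "az": 0}, {"fingers": -1, "tx": 0, "ty": 0.645, "tz": -0.216, "ax": 0.465, "ay": 0, "az": 0}]}}

```text
time_s: 16.43
tcp_pos: [0.5313, 0.1015, 0.2363]
ee_rot: [[-0.0, -0.536, -0.844], [0.0, -0.844, 0.536], [-1.0, -0.0, 0.0]]
wrist_force: [0.4, 0.2, 0.4]
gripper_width: 0.953
```

```bash
python3 -c "
from h import *
goal([.646,-.175,.24],190)"
```

```text
{'tx': -0.005, 'ty': 0.229, 'tz': -0.327, 'ax': 0.264, 'ay': 0.0, 'az': -0.0} rows 7.2 [0.5313 0.1015 0.2363] [0.4 0.2 0.4] 0.953
```

{"api": "play_rows", "payload": {"commands": [{"fingers": -1, "tx": 0, "ty": 0.229, "tz": -0.327, "ax": 0.264, "ay": 0, "az": 0}, {"fingers": -1, "tx": 0, "ty": 0.229, "tz": -0.327, "ax": 0.264, "ay": 0, "az": 0}, {"fingers": -1, "tx": 0, "ty": 0.229, "tz": -0.327, "ax": 0.264, "ay": 0, "az": 0}, {"fingers": -1, "tx": 0, "ty": 0.229, "tz": -0.327, "ax": 0.264, "ay": 0, "az": 0}, {"fingers": -1, "tx": 0, "ty": 0.229, "tz": -0.327, "ax": 0.264, "ay": 0, "az": 0}]}}

```text
time_s: 16.85
tcp_pos: [0.6125, -0.0907, 0.236]
ee_rot: [[-0.0, -0.929, -0.37], [0.0, -0.37, 0.929], [-1.0, 0.0, 0.0]]
wrist_force: [1.3, 0.7, 0.5]
gripper_width: 1.0
```

```bash
python3 -c "
from h import *
goal([.646,-.175,.24],190)"
```

```text
{'tx': -0.005, 'ty': 0.0, 'tz': -0.121, 'ax': 0.065, 'ay': 0.0, 'az': -0.0} rows 2.2 [ 0.6125 -0.0907  0.236 ] [1.3 0.7 0.5] 1.0
```

{"api": "play_rows", "payload": {"commands": [{"fingers": -1, "tx": 0, "ty": 0, "tz": -0.121, "ax": 0.065, "ay": 0, "az": 0}, {"fingers": -1, "tx": 0, "ty": 0, "tz": -0.121, "ax": 0.065, "ay": 0, "az": 0}, {"fingers": -1, "tx": 0, "ty": 0, "tz": -0.121, "ax": 0.065, "ay": 0, "az": 0}, {"fingers": -1, "tx": 0, "ty": 0, "tz": -0.121, "ax": 0.065, "ay": 0, "az": 0}]}}

```text
time_s: 17.18
tcp_pos: [0.6464, -0.1755, 0.2346]
ee_rot: [[-0.002, -0.984, -0.176], [0.0, -0.176, 0.984], [-1.0, 0.002, 0.001]]
wrist_force: [-0.2, 0.2, 0.3]
gripper_width: 1.003
```

Run:
```python
from h import *
import pickle
w=cap("wrist");a=cap("scene");b=cap("side");print(r.sense()["joints"].round(1))
pickle.dump((w,a,b),open("v1.pkl","wb"))
im=[cv2.resize(w["image"],(480,360)),cv2.resize(a["image"][120:300,200:400],(320,288))]
c=np.zeros((600,800,3),np.uint8);c[:360,:480]=im[0];c[:288,480:]=im[1];c[360:600,:390]=cv2.resize(b["image"][225:315,240:386],(390,240),interpolation=2)
c[360:600,400:800]=cv2.resize(b["image"][100:220,200:400],(400,240),interpolation=2)
cv2.imwrite("pics/w2.png",c[:,:,::-1])
goal([.646,-.175,.065],190)
```

```text
[ -1.1  26.5   6.8  -0.  -70.3  11.5]
{'tx': 0.228, 'ty': 0.0, 'tz': -0.004, 'ax': 0.003, 'ay': 0.0, 'az': -0.0} rows 4.1 [ 0.6458 -0.1718  0.2361] [-0.2  0.7  0.8] 0.998
```

View pics/w2.png

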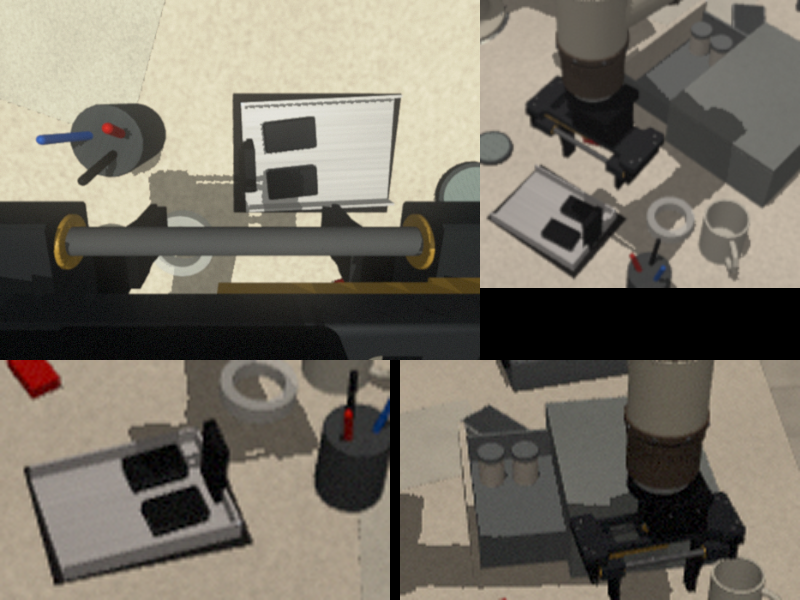

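The jars stand upright at the left of the drawer in the bottom-right panel. The wrist view (top left) shows the tray handle at crop (249,165) and the two cases at about (290,135) and (291,182).

Run:
```python
from h import *
import pickle
w,a,b=pickle.load(open("v1.pkl","rb"))
P=lambda x,y:(np.array([x,y])+.5)*560/480-.5
f=lambda x:np.round(x,4).tolist()
print("mat",[f(onz(w,P(*q),.003)[:2]) for q in[(233,94),(234,212),(387,210),(402,94)]])
print("tray walls top",[f(onz(w,P(*q),.025)[:2]) for q in[(241,99),(241,207),(397,97),(390,206)]])
print("tab",[f(onz(w,P(*q),.085)[:2]) for q in[(249,165),(249,140),(249,192),(242,165),(256,165)]])
n=w["image"];g=cv2.cvtColor(n,7)
for d in spotter.find_in("tray_grip",cap("wrist")):print(d)
print(g[192,275:305])
```

```text
mat [[0.6712, -0.2462], [0.6453, -0.1011], [0.4507, -0.1385], [0.4752, -0.2813]]
tray walls top [[0.6608, -0.2422], [0.6387, -0.1172], [0.4905, -0.2749], [0.4608, -0.1502]]
tab [[0.6419, -0.1822], [0.6463, -0.2061], [0.637, -0.1553], [0.6486, -0.181], [0.6352, -0.1834]]
{'uv': [388.0, 172.4], 'score': 0.91}
[ 60  58  60  55  54  53  49  54  45  55  50  57  54  56  48  59  57  58
  56  58  57  53  87 160 200 213 210 212 211 210]
```

Run:
```python
from h import *
import pickle
w,a,b=pickle.load(open("v1.pkl","rb"))
P=lambda x,y:(np.array([x,y])+.5)*560/480-.5
f=lambda x:np.round(x,4).tolist()
print("pot rim edges in wrist",[f(onz(w,P(*q),.09)) for q in[(165,137),(155,145),(76,150),(115,104)]])
u,v=np.array([260+0,0]),0
print("black pen tip", f(tri([(a,(311,268)),(b,(372,231))])), "red", f(tri([(a,(297,283)),(b,(371,247))])),"blue",f(tri([(a,(313,291)),(b,(386,238))])))
for n,p in(("s",cap("side")),("sc",cap("scene"))):
    d=spotter.silhouettes("pen_pot",p)[:1]
    if d: print(n,d[0]["score"],d[0]["uv"],cv2.boundingRect(d[0]["region"].astype(np.uint8)))
goal([.642,-.180,.070],190.3)
```

```text
pot rim edges in wrist [[0.7242, -0.1957, 0.09], [0.7326, -0.1866, 0.09], [0.8054, -0.1688, 0.09], [0.7724, -0.2175, 0.09]]
black pen tip [0.7697, -0.1587, 0.1457] red [0.7646, -0.1984, 0.1235] blue [0.8067, -0.186, 0.1347]
s 0.76 [371.6, 260.2] (358, 230, 31, 52)
sc 0.61 [306.9, 299.1] (291, 271, 29, 48)
{'tx': 0.223, 'ty': 0.008, 'tz': -0.01, 'ax': 0.001, 'ay': -0.0, 'az': 0.0} rows 4.0 [ 0.6462 -0.1717  0.237 ] [ 0.5 -1.1 -0.5] 1.001
```

{"api": "play_rows", "payload": {"commands": [{"fingers": -1, "tx": 0.1, "ty": 0.008, "tz": -0.01, "ax": 0, "ay": 0, "az": 0}, {"fingers": -1, "tx": 0.16, "ty": 0.008, "tz": -0.01, "ax": 0, "ay": 0, "az": 0}, {"fingers": -1, "tx": 0.2, "ty": 0.008, "tz": -0.01, "ax": 0, "ay": 0, "az": 0}, {"fingers": -1, "tx": 0.222, "ty": 0.008, "tz": -0.01, "ax": 0, "ay": 0, "az": 0}, {"fingers": -1, "tx": 0.222, "ty": 0.008, "tz": -0.01, "ax": 0, "ay": 0, "az": 0}]}}

```text
time_s: 18.05
tcp_pos: [0.6352, -0.18, 0.0607]
ee_rot: [[-0.018, -0.984, -0.178], [0.003, -0.178, 0.984], [-1.0, 0.017, 0.007]]
wrist_force: [-2.1, -0.4, -2.0]
gripper_width: 1.0
```

{"api": "play_rows", "payload": {"commands": [{"fingers": -1, "tx": 0, "ty": 0, "tz": 0, "ax": 0, "ay": 0, "az": 0}, {"fingers": 1, "tx": 0, "ty": 0, "tz": 0, "ax": 0, "ay": 0, "az": 0}, {"fingers": 1, "tx": 0, "ty": 0, "tz": 0, "ax": 0, "ay": 0, "az": 0}, {"fingers": 1, "tx": 0, "ty": 0, "tz": 0, "ax": 0, "ay": 0, "az": 0}, {"fingers": 1, "tx": 0, "ty": 0, "tz": 0, "ax": 0, "ay": 0, "az": 0}]}}

```text
time_s: 18.47
tcp_pos: [0.6431, -0.1813, 0.0727]
ee_rot: [[0.005, -0.984, -0.18], [-0.0, -0.18, 0.984], [-1.0, -0.005, -0.001]]
wrist_force: [-0.1, 0.2, 0.0]
gripper_width: 0.782
```

{"api": "play_rows", "payload": {"commands": [{"fingers": 1, "tx": 0, "ty": 0, "tz": 0, "ax": 0, "ay": 0, "az": 0}, {"fingers": 1, "tx": 0, "ty": 0, "tz": 0, "ax": 0, "ay": 0, "az": 0}, {"fingers": 1, "tx": 0, "ty": 0, "tz": 0, "ax": 0, "ay": 0, "az": 0}, {"fingers": 1, "tx": 0, "ty": 0, "tz": 0, "ax": 0, "ay": 0, "az": 0}, {"fingers": 1, "tx": 0, "ty": 0, "tz": 0, "ax": 0, "ay": 0, "az": 0}]}}

```text
time_s: 18.88
tcp_pos: [0.6417, -0.1813, 0.07]
ee_rot: [[-0.0, -0.984, -0.18], [0.0, -0.18, 0.984], [-1.0, 0.0, 0.0]]
wrist_force: [-1.1, 0.7, -0.2]
gripper_width: 0.404
```

{"api": "play_rows", "payload": {"commands": [{"fingers": 1, "tx": 0, "ty": 0, "tz": 0, "ax": 0, "ay": 0, "az": 0}, {"fingers": 1, "tx": 0, "ty": 0, "tz": 0, "ax": 0, "ay": 0, "az": 0}, {"fingers": 1, "tx": 0, "ty": 0, "tz": 0, "ax": 0, "ay": 0, "az": 0}, {"fingers": 1, "tx": 0, "ty": 0, "tz": 0, "ax": 0, "ay": 0, "az": 0}]}}

```text
time_s: 19.22
tcp_pos: [0.6417, -0.1813, 0.0699]
ee_rot: [[-0.0, -0.984, -0.18], [0.0, -0.18, 0.984], [-1.0, 0.0, 0.0]]
wrist_force: [0.3, -0.3, -0.8]
gripper_width: 0.135
```

{"api": "play_rows", "payload": {"commands": [{"fingers": 1, "tx": -0.01, "ty": 0, "tz": 0, "ax": 0, "ay": 0, "az": 0}, {"fingers": 1, "tx": -0.03, "ty": 0, "tz": 0, "ax": 0, "ay": 0, "az": 0}, {"fingers": 1, "tx": -0.055, "ty": 0, "tz": 0, "ax": 0, "ay": 0, "az": 0}, {"fingers": 1, "tx": -0.08, "ty": 0, "tz": 0, "ax": 0, "ay": 0, "az": 0}, {"fingers": 1, "tx": -0.1, "ty": 0, "tz": 0, "ax": 0, "ay": 0, "az": 0}]}}

```text
time_s: 19.63
tcp_pos: [0.6419, -0.1813, 0.1464]
ee_rot: [[0.001, -0.984, -0.18], [0.0, -0.18, 0.984], [-1.0, -0.001, -0.0]]
wrist_force: [-0.4, 0.4, -2.0]
gripper_width: 0.134
```

{"api": "play_rows", "payload": {"commands": [{"fingers": 1, "tx": -0.025, "ty": 0, "tz": 0, "ax": 0, "ay": 0, "az": 0}, {"fingers": 1, "tx": -0.055, "ty": 0, "tz": 0, "ax": 0, "ay": 0, "az": 0}, {"fingers": 1, "tx": -0.085, "ty": 0, "tz": 0, "ax": 0, "ay": 0, "az": 0}, {"fingers": 1, "tx": -0.115, "ty": 0, "tz": 0, "ax": 0, "ay": 0, "az": 0}, {"fingers": 1, "tx": -0.144, "ty": 0, "tz": 0, "ax": 0, "ay": 0, "az": 0}]}}

```text
time_s: 20.05
tcp_pos: [0.6413, -0.1811, 0.2541]
ee_rot: [[-0.0, -0.984, -0.18], [0.001, -0.18, 0.984], [-1.0, 0.0, 0.001]]
wrist_force: [-0.7, -0.1, -2.5]
gripper_width: 0.136
```

{"api": "play_rows", "payload": {"commands": [{"fingers": 1, "tx": 0, "ty": 0, "tz": 0, "ax": 0.007, "ay": 0, "az": 0}, {"fingers": 1, "tx": 0, "ty": 0, "tz": 0, "ax": 0.02, "ay": 0, "az": 0}, {"fingers": 1, "tx": 0, "ty": 0, "tz": 0, "ax": 0.04, "ay": 0, "az": 0}, {"fingers": 1, "tx": 0, "ty": 0, "tz": 0, "ax": 0.06, "ay": 0, "az": 0}, {"fingers": 1, "tx": 0, "ty": 0, "tz": 0, "ax": 0.08, "ay": 0, "az": 0}]}}

```text
time_s: 20.47
tcp_pos: [0.641, -0.181, 0.2514]
ee_rot: [[-0.002, -0.997, 0.074], [0.001, 0.074, 0.997], [-1.0, 0.002, 0.001]]
wrist_force: [-0.3, -0.9, -3.1]
gripper_width: 0.134
```

Run:
```python
from h import *
b=cap("side");a=cap("scene")
c=np.hstack([cv2.resize(b["image"][90:310,190:410],(400,400),interpolation=2),cv2.resize(a["image"][110:310,190:390],(400,400),interpolation=2)])
cv2.imwrite("pics/t1.png",c[:,:,::-1]); goal([.4962,.0126,.253],93.7)
```

```text
{'tx': -0.001, 'ty': 0.211, 'tz': 0.244, 'ax': 0.457, 'ay': -0.0, 'az': -0.001} rows 11.5 [ 0.6411 -0.181   0.2515] [-0.3 -0.2 -3.2] 0.137
```

View pics/t1.png

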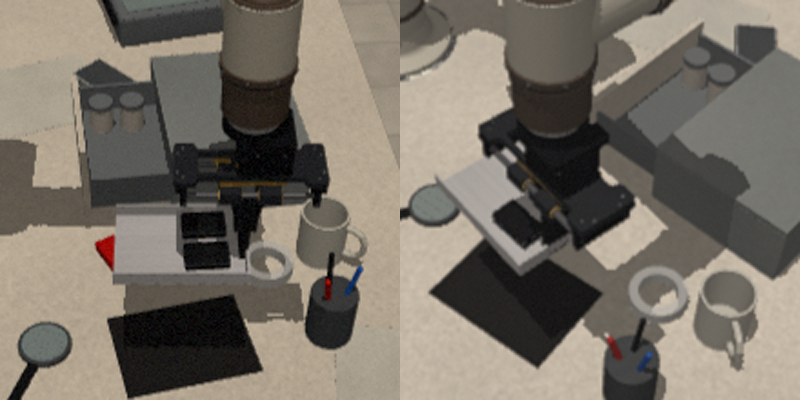

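The tray is lifted level with both cases on it, and the mat is now fully visible. I'll go on with the turn.

{"api": "play_rows", "payload": {"commands": [{"fingers": 1, "tx": 0, "ty": 0, "tz": 0, "ax": 0.015, "ay": 0, "az": 0}, {"fingers": 1, "tx": 0, "ty": 0, "tz": 0, "ax": 0.035, "ay": 0, "az": 0}, {"fingers": 1, "tx": 0, "ty": 0, "tz": 0, "ax": 0.055, "ay": 0, "az": 0}, {"fingers": 1, "tx": 0, "ty": 0, "tz": 0, "ax": 0.075, "ay": 0, "az": 0}, {"fingers": 1, "tx": 0, "ty": 0, "tz": 0, "ax": 0.095, "ay": 0, "az": 0}]}}

```text
time_s: 20.98
tcp_pos: [0.6413, -0.1811, 0.2519]
ee_rot: [[-0.002, -0.932, 0.362], [0.001, 0.362, 0.932], [-1.0, 0.002, -0.0]]
wrist_force: [0.5, -0.9, -2.8]
gripper_width: 0.136
```

{"api": "play_rows", "payload": {"commands": [{"fingers": 1, "tx": 0, "ty": 0, "tz": 0, "ax": 0.02, "ay": 0, "az": 0}, {"fingers": 1, "tx": 0, "ty": 0, "tz": 0, "ax": 0.04, "ay": 0, "az": 0}, {"fingers": 1, "tx": 0, "ty": 0, "tz": 0, "ax": 0.06, "ay": 0, "az": 0}, {"fingers": 1, "tx": 0, "ty": 0, "tz": 0, "ax": 0.08, "ay": 0, "az": 0}, {"fingers": 1, "tx": 0, "ty": 0, "tz": 0, "ax": 0.1, "ay": 0, "az": 0}]}}

```text
time_s: 21.4
tcp_pos: [0.6413, -0.1812, 0.2519]
ee_rot: [[-0.002, -0.775, 0.632], [0.0, 0.632, 0.775], [-1.0, 0.002, -0.001]]
wrist_force: [-0.5, -0.3, -2.8]
gripper_width: 0.132
```

{"api": "play_rows", "payload": {"commands": [{"fingers": 1, "tx": 0, "ty": 0, "tz": 0, "ax": 0.02, "ay": 0, "az": 0}, {"fingers": 1, "tx": 0, "ty": 0, "tz": 0, "ax": 0.04, "ay": 0, "az": 0}, {"fingers": 1, "tx": 0, "ty": 0, "tz": 0, "ax": 0.06, "ay": 0, "az": 0}, {"fingers": 1, "tx": 0, "ty": 0, "tz": 0, "ax": 0.08, "ay": 0, "az": 0}, {"fingers": 1, "tx": 0, "ty": 0, "tz": 0, "ax": 0.1, "ay": 0, "az": 0}]}}

```text
time_s: 21.82
tcp_pos: [0.6412, -0.1812, 0.2519]
ee_rot: [[-0.002, -0.541, 0.841], [0.0, 0.841, 0.541], [-1.0, 0.001, -0.001]]
wrist_force: [-0.1, 0.2, -2.3]
gripper_width: 0.135
```

{"api": "play_rows", "payload": {"commands": [{"fingers": 1, "tx": 0, "ty": 0, "tz": 0, "ax": 0.02, "ay": 0, "az": 0}, {"fingers": 1, "tx": 0, "ty": 0, "tz": 0, "ax": 0.04, "ay": 0, "az": 0}, {"fingers": 1, "tx": 0, "ty": 0, "tz": 0, "ax": 0.06, "ay": 0, "az": 0}, {"fingers": 1, "tx": 0, "ty": 0, "tz": 0, "ax": 0.08, "ay": 0, "az": 0}, {"fingers": 1, "tx": 0, "ty": 0, "tz": 0, "ax": 0.1, "ay": 0, "az": 0}]}}

```text
time_s: 22.23
tcp_pos: [0.6412, -0.1812, 0.2519]
ee_rot: [[-0.002, -0.255, 0.967], [0.0, 0.967, 0.255], [-1.0, 0.001, -0.002]]
wrist_force: [-0.1, -0.1, -2.6]
gripper_width: 0.135
```

{"api": "play_rows", "payload": {"commands": [{"fingers": 1, "tx": 0, "ty": 0, "tz": 0, "ax": 0.02, "ay": 0, "az": 0}, {"fingers": 1, "tx": 0, "ty": 0, "tz": 0, "ax": 0.04, "ay": 0, "az": 0}, {"fingers": 1, "tx": 0, "ty": 0, "tz": 0, "ax": 0.055, "ay": 0, "az": 0}, {"fingers": 1, "tx": 0, "ty": 0, "tz": 0, "ax": 0.062, "ay": 0, "az": 0}, {"fingers": 1, "tx": 0, "ty": 0, "tz": 0, "ax": 0.062, "ay": 0, "az": 0}]}}

```text
time_s: 22.65
tcp_pos: [0.6413, -0.1813, 0.2522]
ee_rot: [[-0.002, -0.066, 0.998], [0.0, 0.998, 0.066], [-1.0, 0.0, -0.002]]
wrist_force: [-0.0, 0.1, -1.4]
gripper_width: 0.137
```

```bash
python3 -c "
from h import *
goal([.4962,.0126,.253],93.7); print(r.sense()['joints'].round(1))"
```

```text
{'tx': -0.001, 'ty': 0.271, 'tz': -0.176, 'ax': 0.0, 'ay': -0.001, 'az': -0.0} rows 5.8 [ 0.6413 -0.1813  0.2522] [-0.   0.1 -1.4] 0.137
[ -1.9  25.8   7.9  -0.  -72.2 -84.3]
```

{"api": "play_rows", "payload": {"commands": [{"fingers": 1, "tx": 0, "ty": 0.006, "tz": -0.004, "ax": 0, "ay": 0, "az": 0}, {"fingers": 1, "tx": 0, "ty": 0.017, "tz": -0.011, "ax": 0, "ay": 0, "az": 0}, {"fingers": 1, "tx": 0, "ty": 0.034, "tz": -0.022, "ax": 0, "ay": 0, "az": 0}, {"fingers": 1, "tx": 0, "ty": 0.056, "tz": -0.036, "ax": 0, "ay": 0, "az": 0}, {"fingers": 1, "tx": 0, "ty": 0.08, "tz": -0.052, "ax": 0, "ay": 0, "az": 0}]}}

```text
time_s: 23.07
tcp_pos: [0.598, -0.1231, 0.2527]
ee_rot: [[-0.001, -0.065, 0.998], [0.0, 0.998, 0.065], [-1.0, 0.0, -0.001]]
wrist_force: [0.8, 0.5, -2.3]
gripper_width: 0.134
```

{"api": "play_rows", "payload": {"commands": [{"fingers": 1, "tx": 0, "ty": 0.025, "tz": -0.016, "ax": 0, "ay": 0, "az": 0}, {"fingers": 1, "tx": 0, "ty": 0.049, "tz": -0.032, "ax": 0, "ay": 0, "az": 0}, {"fingers": 1, "tx": 0, "ty": 0.074, "tz": -0.048, "ax": 0, "ay": 0, "az": 0}, {"fingers": 1, "tx": 0, "ty": 0.098, "tz": -0.064, "ax": 0, "ay": 0, "az": 0}, {"fingers": 1, "tx": 0, "ty": 0.123, "tz": -0.08, "ax": 0, "ay": 0, "az": 0}]}}

```text
time_s: 23.48
tcp_pos: [0.5315, -0.0347, 0.2532]
ee_rot: [[0.0, -0.066, 0.998], [0.0, 0.998, 0.066], [-1.0, 0.0, 0.0]]
wrist_force: [0.4, -0.5, -1.9]
gripper_width: 0.14
```

{"api": "play_rows", "payload": {"commands": [{"fingers": 1, "tx": 0, "ty": 0.022, "tz": -0.015, "ax": 0, "ay": 0, "az": 0}, {"fingers": 1, "tx": 0, "ty": 0.04, "tz": -0.026, "ax": 0, "ay": 0, "az": 0}, {"fingers": 1, "tx": 0, "ty": 0.054, "tz": -0.035, "ax": 0, "ay": 0, "az": 0}, {"fingers": 1, "tx": 0, "ty": 0.063, "tz": -0.041, "ax": 0, "ay": 0, "az": 0}, {"fingers": 1, "tx": 0, "ty": 0.068, "tz": -0.044, "ax": 0, "ay": 0, "az": 0}]}}

```text
time_s: 23.9
tcp_pos: [0.496, 0.0137, 0.2533]
ee_rot: [[0.0, -0.066, 0.998], [0.0, 0.998, 0.066], [-1.0, 0.0, 0.0]]
wrist_force: [-0.5, 0.6, -2.0]
gripper_width: 0.134
```

Run:
```python
from h import *
b=cap("side");a=cap("scene")
c=np.hstack([cv2.resize(b["image"][90:290,190:390],(400,400),interpolation=2),cv2.resize(a["image"][110:310,230:430],(400,400),interpolation=2)])
cv2.imwrite("pics/t2.png",c[:,:,::-1]); goal([.4962,.0126,.253],93.7);goal([.4962,.0126,.253],93.7,15);print(r.sense()["joints"].round(1))
```

```text
{'tx': 0.0, 'ty': -0.001, 'tz': -0.001, 'ax': 0.0, 'ay': 0.0, 'az': -0.0} rows 0.0 [0.4966 0.0133 0.2532] [ 0.6 -0.4 -2. ] 0.135
{'tx': 0.0, 'ty': -0.001, 'tz': -0.001, 'ax': 0.0, 'ay': 0.0, 'az': -0.083} rows 2.1 [0.4966 0.0133 0.2532] [ 0.6 -0.4 -2. ] 0.135
[  20.3    8.9  -16.     0.   -65.  -106.5]
```

View pics/t2.png

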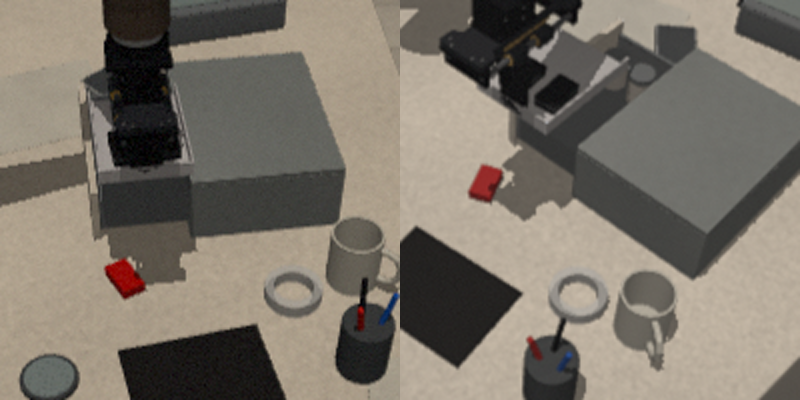

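Both cases are still on the tray, with its mouth over the right part of the drawer. Tilting slowly.

{"api": "play_rows", "payload": {"commands": [{"fingers": 1, "tx": 0, "ty": 0, "tz": 0, "ax": 0, "ay": 0, "az": -0.01}, {"fingers": 1, "tx": 0, "ty": 0, "tz": 0, "ax": 0, "ay": 0, "az": -0.03}, {"fingers": 1, "tx": 0, "ty": 0, "tz": 0, "ax": 0, "ay": 0, "az": -0.055}, {"fingers": 1, "tx": 0, "ty": 0, "tz": 0, "ax": 0, "ay": 0, "az": -0.075}, {"fingers": 1, "tx": 0, "ty": 0, "tz": 0, "ax": 0, "ay": 0, "az": -0.09}]}}

```text
time_s: 24.42
tcp_pos: [0.4973, 0.0128, 0.2528]
ee_rot: [[0.018, -0.062, 0.998], [-0.281, 0.957, 0.065], [-0.959, -0.282, 0.0]]
wrist_force: [0.6, -0.4, -2.9]
gripper_width: 0.135
```

{"api": "play_rows", "payload": {"commands": [{"fingers": 1, "tx": 0, "ty": 0, "tz": 0, "ax": 0, "ay": 0, "az": -0.008}, {"fingers": 1, "tx": 0, "ty": 0, "tz": 0, "ax": 0, "ay": 0, "az": -0.015}, {"fingers": 1, "tx": 0, "ty": 0, "tz": 0, "ax": 0, "ay": 0, "az": -0.02}, {"fingers": 1, "tx": 0, "ty": 0, "tz": 0, "ax": 0, "ay": 0, "az": -0.025}, {"fingers": 1, "tx": 0, "ty": 0, "tz": 0, "ax": 0, "ay": 0, "az": -0.03}]}}

```text
time_s: 24.83
tcp_pos: [0.4971, 0.0127, 0.2532]
ee_rot: [[0.024, -0.059, 0.998], [-0.368, 0.928, 0.064], [-0.93, -0.369, 0.001]]
wrist_force: [-0.6, -0.5, -2.2]
gripper_width: 0.137
```

{"api": "play_rows", "payload": {"commands": [{"fingers": 1, "tx": 0, "ty": 0, "tz": 0, "ax": 0, "ay": 0, "az": -0.005}, {"fingers": 1, "tx": 0, "ty": 0, "tz": 0, "ax": 0, "ay": 0, "az": -0.01}, {"fingers": 1, "tx": 0, "ty": 0, "tz": 0, "ax": 0, "ay": 0, "az": -0.015}, {"fingers": 1, "tx": 0, "ty": 0, "tz": 0, "ax": 0, "ay": 0, "az": -0.02}, {"fingers": 1, "tx": 0, "ty": 0, "tz": 0, "ax": 0, "ay": 0, "az": -0.025}]}}

```text
time_s: 25.25
tcp_pos: [0.4969, 0.013, 0.253]
ee_rot: [[0.029, -0.058, 0.998], [-0.44, 0.896, 0.065], [-0.897, -0.441, 0.0]]
wrist_force: [0.4, -0.2, -3.3]
gripper_width: 0.135
```

{"api": "play_rows", "payload": {"commands": [{"fingers": 1, "tx": 0, "ty": 0, "tz": 0, "ax": 0, "ay": 0, "az": -0.005}, {"fingers": 1, "tx": 0, "ty": 0, "tz": 0, "ax": 0, "ay": 0, "az": -0.01}, {"fingers": 1, "tx": 0, "ty": 0, "tz": 0, "ax": 0, "ay": 0, "az": -0.015}, {"fingers": 1, "tx": 0, "ty": 0, "tz": 0, "ax": 0, "ay": 0, "az": -0.02}, {"fingers": 1, "tx": 0, "ty": 0, "tz": 0, "ax": 0, "ay": 0, "az": -0.025}]}}

```text
time_s: 25.67
tcp_pos: [0.4969, 0.013, 0.253]
ee_rot: [[0.033, -0.056, 0.998], [-0.509, 0.858, 0.065], [-0.86, -0.51, 0.0]]
wrist_force: [0.6, -0.3, -1.8]
gripper_width: 0.13
```

Run:
```python
from h import *
b=cap("side");a=cap("scene")
c=np.hstack([cv2.resize(b["image"][90:290,190:390],(400,400),interpolation=2),cv2.resize(a["image"][110:310,230:430],(400,400),interpolation=2)])
cv2.imwrite("pics/t3.png",c[:,:,::-1]); goal([.4962,.0126,.253],93.7);print(r.sense()["joints"].round(1))
```

```text
{'tx': -0.0, 'ty': -0.001, 'tz': -0.001, 'ax': 0.0, 'ay': -0.0, 'az': 0.17} rows 4.3 [0.4967 0.0131 0.2527] [-0.4  0.6 -3.3] 0.139
[  34.1   12.4  -27.5   28.   -69.4 -134.9]
```

View pics/t3.png

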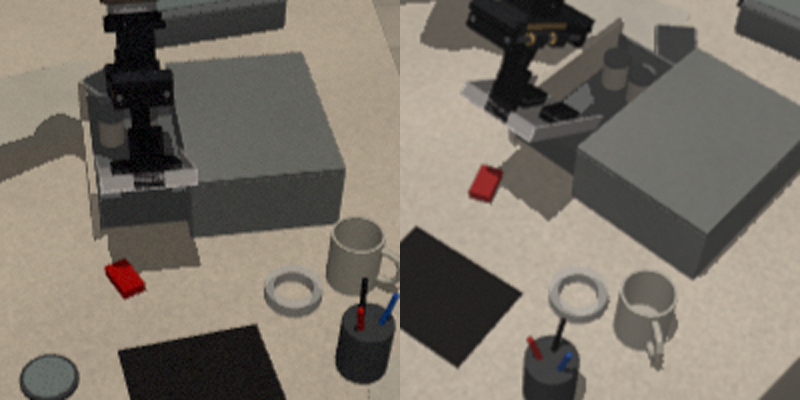

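{"api": "play_rows", "payload": {"commands": [{"fingers": 1, "tx": -0.014, "ty": -0.008, "tz": 0, "ax": 0, "ay": 0, "az": 0}, {"fingers": 1, "tx": -0.014, "ty": -0.008, "tz": 0, "ax": 0, "ay": 0, "az": -0.005}, {"fingers": 1, "tx": -0.014, "ty": -0.008, "tz": 0, "ax": 0, "ay": 0, "az": -0.01}, {"fingers": 1, "tx": -0.014, "ty": -0.008, "tz": 0, "ax": 0, "ay": 0, "az": -0.017}, {"fingers": 1, "tx": -0.014, "ty": -0.008, "tz": 0, "ax": 0, "ay": 0, "az": -0.025}]}}

```text
time_s: 26.18
tcp_pos: [0.4967, 0.013, 0.2649]
ee_rot: [[0.037, -0.053, 0.998], [-0.576, 0.815, 0.065], [-0.817, -0.577, -0.0]]
wrist_force: [0.9, -0.1, -1.2]
gripper_width: 0.134
```

{"api": "play_rows", "payload": {"commands": [{"fingers": 1, "tx": 0, "ty": 0, "tz": 0, "ax": 0, "ay": 0, "az": 0}, {"fingers": 1, "tx": 0, "ty": 0, "tz": 0, "ax": 0, "ay": 0, "az": 0}, {"fingers": 1, "tx": 0, "ty": 0, "tz": 0, "ax": 0, "ay": 0, "az": 0}, {"fingers": 1, "tx": 0, "ty": 0, "tz": 0, "ax": 0, "ay": 0, "az": 0}, {"fingers": 1, "tx": 0, "ty": 0, "tz": 0, "ax": 0, "ay": 0, "az": 0}]}}

```text
time_s: 26.6
tcp_pos: [0.4969, 0.0131, 0.2652]
ee_rot: [[0.037, -0.053, 0.998], [-0.574, 0.817, 0.065], [-0.818, -0.575, 0.0]]
wrist_force: [-0.2, -0.9, -1.1]
gripper_width: 0.133
```

Run:
```python
from h import *
fs=[]
for i in range(1):
    b=cap("side");a=cap("scene");w=cap("wrist")
c=np.hstack([cv2.resize(w["image"],(400,300)),cv2.resize(a["image"][130:250,260:420],(400,300),interpolation=2)])
cv2.imwrite("pics/t4.png",c[:,:,::-1]); goal([.4962,.0126,.265],93.7)
```

```text
{'tx': 0.001, 'ty': -0.0, 'tz': -0.001, 'ax': -0.0, 'ay': 0.0, 'az': 0.195} rows 4.9 [0.4969 0.0131 0.2652] [-0.2  0.1 -1.6] 0.139
```

View pics/t4.png

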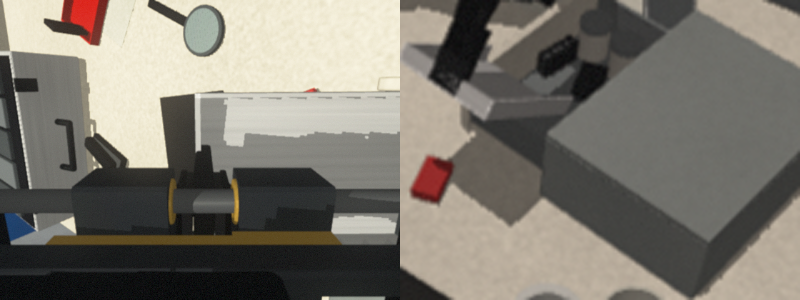

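Both cases are now in the drawer, at crop (558,58) and (590,80), and the tray shows empty. I'll level the tray and measure the bare mat.

{"api": "play_rows", "payload": {"commands": [{"fingers": 1, "tx": 0, "ty": 0, "tz": 0, "ax": 0, "ay": 0, "az": 0.195}, {"fingers": 1, "tx": 0, "ty": 0, "tz": 0, "ax": 0, "ay": 0, "az": 0.195}, {"fingers": 1, "tx": 0, "ty": 0, "tz": 0, "ax": 0, "ay": 0, "az": 0.195}, {"fingers": 1, "tx": 0, "ty": 0, "tz": 0, "ax": 0, "ay": 0, "az": 0.195}, {"fingers": 1, "tx": 0, "ty": 0, "tz": 0, "ax": 0, "ay": 0, "az": 0.195}]}}

```text
time_s: 27.17
tcp_pos: [0.4969, 0.0135, 0.2663]
ee_rot: [[0.002, -0.066, 0.998], [0.006, 0.998, 0.066], [-1.0, 0.006, 0.003]]
wrist_force: [-0.1, -1.1, -1.8]
gripper_width: 0.143
```

Run:
```python
from h import *
for n in("scene","side"):
    p=cap(n)
    for d in spotter.silhouettes("mat",p)[:2]:
        c=max(cv2.findContours(d["region"].astype(np.uint8),0,1)[0],key=len)[:,0]
        X=np.array([onz(p,q,.003)[:2] for q in c.astype(float)])
        print(n,d["score"],d["uv"],cv2.minAreaRect((X*1000).astype(np.float32)))
    g=cv2.cvtColor(p["image"],7); ctr=proj(p,[.561,-.191,.003]).astype(int)
    m=(g<60).astype(np.uint8)
    k,l=cv2.connectedComponents(cv2.morphologyEx(m,2,np.ones((3,3))));c=max(cv2.findContours((l==l[ctr[1],ctr[0]]).astype(np.uint8),0,1)[0],key=len)[:,0]
    X=np.array([onz(p,q,.003)[:2] for q in c.astype(float)]);print(n,"thr",cv2.minAreaRect((X*1000).astype(np.float32)))
goal([.6437,-.1766,.2],190.2)
```

```text
scene 0.78 [248.6, 257.1] ((561.5236206054688, -191.40475463867188), (199.7807159423828, 149.22120666503906), 10.21876049041748)
scene thr ((561.0520629882812, -190.69644165039062), (195.45046997070312, 144.84579467773438), 10.16368293762207)
side 0.15 [209.1, 284.2] ((350.1414794921875, -224.57369995117188), (178.5543212890625, 81.4842758178711), 80.30027770996094)
side thr ((561.2867431640625, -191.6714630126953), (197.99380493164062, 147.1104278564453), 10.05517292022705)
{'tx': 0.088, 'ty': -0.263, 'tz': 0.18, 'ax': -0.537, 'ay': -0.001, 'az': 0.0} rows 13.5 [0.4967 0.0121 0.2653] [ 0.4  1.1 -3.3] 0.136
```

{"api": "play_rows", "payload": {"commands": [{"fingers": 1, "tx": 0, "ty": -0.263, "tz": 0.18, "ax": -0.537, "ay": 0, "az": 0}, {"fingers": 1, "tx": 0, "ty": -0.263, "tz": 0.18, "ax": -0.537, "ay": 0, "az": 0}, {"fingers": 1, "tx": 0, "ty": -0.263, "tz": 0.18, "ax": -0.537, "ay": 0, "az": 0}, {"fingers": 1, "tx": 0, "ty": -0.263, "tz": 0.18, "ax": -0.537, "ay": 0, "az": 0}, {"fingers": 1, "tx": 0, "ty": -0.263, "tz": 0.18, "ax": -0.537, "ay": 0, "az": 0}]}}

```text
time_s: 27.78
tcp_pos: [0.619, -0.1419, 0.2641]
ee_rot: [[-0.003, -0.617, 0.787], [-0.002, 0.787, 0.617], [-1.0, 0.0, -0.004]]
wrist_force: [0.4, 1.1, -1.8]
gripper_width: 0.134
```

```bash
python3 -c "
from h import *
goal([.644,-.1766,.2],190.1)"
```

```text
{'tx': 0.086, 'ty': -0.057, 'tz': -0.002, 'ax': -0.345, 'ay': -0.001, 'az': -0.001} rows 8.7 [ 0.619  -0.1419  0.2641] [ 0.4  1.1 -1.8] 0.134
```

{"api": "play_rows", "payload": {"commands": [{"fingers": 1, "tx": 0, "ty": -0.057, "tz": -0.002, "ax": -0.345, "ay": 0, "az": 0}, {"fingers": 1, "tx": 0, "ty": -0.057, "tz": -0.002, "ax": -0.345, "ay": 0, "az": 0}, {"fingers": 1, "tx": 0, "ty": -0.057, "tz": -0.002, "ax": -0.345, "ay": 0, "az": 0}, {"fingers": 1, "tx": 0, "ty": -0.057, "tz": -0.002, "ax": -0.345, "ay": 0, "az": 0}, {"fingers": 1, "tx": 0, "ty": -0.057, "tz": -0.002, "ax": -0.345, "ay": 0, "az": 0}]}}

```text
time_s: 28.2
tcp_pos: [0.6433, -0.1756, 0.2633]
ee_rot: [[-0.004, -0.96, 0.279], [-0.002, 0.279, 0.96], [-1.0, 0.003, -0.003]]
wrist_force: [-1.1, -0.4, -1.7]
gripper_width: 0.136
```

{"api": "play_rows", "payload": {"commands": [{"fingers": 1, "tx": 0, "ty": 0, "tz": 0, "ax": -0.146, "ay": 0, "az": 0}, {"fingers": 1, "tx": 0, "ty": 0, "tz": 0, "ax": -0.146, "ay": 0, "az": 0}, {"fingers": 1, "tx": 0, "ty": 0, "tz": 0, "ax": -0.146, "ay": 0, "az": 0}, {"fingers": 1, "tx": 0, "ty": 0, "tz": 0, "ax": -0.146, "ay": 0, "az": 0}, {"fingers": 1, "tx": 0, "ty": 0, "tz": 0, "ax": -0.146, "ay": 0, "az": 0}]}}

```text
time_s: 28.62
tcp_pos: [0.6432, -0.1751, 0.2639]
ee_rot: [[-0.003, -0.985, -0.171], [-0.002, -0.171, 0.985], [-1.0, 0.003, -0.001]]
wrist_force: [-0.0, -0.8, -2.1]
gripper_width: 0.138
```

```bash
python3 -c "
from h import *
goal([.644,-.1766,.09],190.1)"
```

```text
{'tx': 0.232, 'ty': -0.001, 'tz': -0.002, 'ax': -0.001, 'ay': -0.0, 'az': -0.001} rows 4.2 [ 0.6432 -0.1751  0.2639] [-0.  -0.8 -2.1] 0.138
```

{"api": "play_rows", "payload": {"commands": [{"fingers": 1, "tx": 0.05, "ty": -0.001, "tz": -0.002, "ax": -0.001, "ay": 0, "az": 0}, {"fingers": 1, "tx": 0.1, "ty": -0.001, "tz": -0.002, "ax": -0.001, "ay": 0, "az": 0}, {"fingers": 1, "tx": 0.15, "ty": -0.001, "tz": -0.002, "ax": -0.001, "ay": 0, "az": 0}, {"fingers": 1, "tx": 0.19, "ty": -0.001, "tz": -0.002, "ax": -0.001, "ay": 0, "az": 0}, {"fingers": 1, "tx": 0.215, "ty": -0.001, "tz": -0.002, "ax": -0.001, "ay": 0, "az": 0}]}}

```text
time_s: 29.03
tcp_pos: [0.6417, -0.1765, 0.0988]
ee_rot: [[-0.008, -0.985, -0.17], [0.0, -0.17, 0.986], [-1.0, 0.008, 0.001]]
wrist_force: [0.4, -0.0, -2.2]
gripper_width: 0.136
```

{"api": "play_rows", "payload": {"commands": [{"fingers": 1, "tx": 0.01, "ty": 0, "tz": 0, "ax": 0, "ay": 0, "az": 0}, {"fingers": 1, "tx": 0.017, "ty": 0, "tz": 0, "ax": 0, "ay": 0, "az": 0}, {"fingers": 1, "tx": 0.017, "ty": 0, "tz": 0, "ax": 0, "ay": 0, "az": 0}, {"fingers": 1, "tx": 0.017, "ty": 0, "tz": 0, "ax": 0, "ay": 0, "az": 0}, {"fingers": 1, "tx": 0.017, "ty": 0, "tz": 0, "ax": 0, "ay": 0, "az": 0}]}}

```text
time_s: 29.45
tcp_pos: [0.6455, -0.1778, 0.0931]
ee_rot: [[0.003, -0.985, -0.171], [-0.001, -0.171, 0.985], [-1.0, -0.003, -0.001]]
wrist_force: [0.3, -0.5, -1.2]
gripper_width: 0.136
```

```bash
python3 -c "
from h import *
goal([.644,-.1766,.0715],190.1)"
```

```text
{'tx': 0.029, 'ty': 0.002, 'tz': 0.002, 'ax': -0.001, 'ay': -0.0, 'az': 0.001} rows 0.5 [ 0.6455 -0.1778  0.0931] [ 0.3 -0.5 -1.2] 0.136
```

{"api": "play_rows", "payload": {"commands": [{"fingers": 1, "tx": 0.008, "ty": 0.001, "tz": 0.001, "ax": -0.001, "ay": 0, "az": 0}, {"fingers": 1, "tx": 0.016, "ty": 0.001, "tz": 0.001, "ax": -0.001, "ay": 0, "az": 0}, {"fingers": 1, "tx": 0.022, "ty": 0.001, "tz": 0.001, "ax": -0.001, "ay": 0, "az": 0}, {"fingers": 1, "tx": 0.026, "ty": 0.001, "tz": 0.001, "ax": -0.001, "ay": 0, "az": 0}, {"fingers": 1, "tx": 0.026, "ty": 0.001, "tz": 0.001, "ax": -0.001, "ay": 0, "az": 0}]}}

```text
time_s: 29.87
tcp_pos: [0.6427, -0.1772, 0.0705]
ee_rot: [[-0.002, -0.985, -0.174], [0.0, -0.174, 0.985], [-1.0, 0.002, 0.001]]
wrist_force: [-0.6, -0.2, -1.0]
gripper_width: 0.135
```

{"api": "play_rows", "payload": {"commands": [{"fingers": 1, "tx": 0.001, "ty": 0, "tz": 0, "ax": 0, "ay": 0, "az": 0}, {"fingers": 1, "tx": 0.002, "ty": 0, "tz": 0, "ax": 0, "ay": 0, "az": 0}, {"fingers": 1, "tx": 0.003, "ty": 0, "tz": 0, "ax": 0, "ay": 0, "az": 0}, {"fingers": 1, "tx": 0.003, "ty": 0, "tz": 0, "ax": 0, "ay": 0, "az": 0}]}}

```text
time_s: 30.2
tcp_pos: [0.6437, -0.1773, 0.0699]
ee_rot: [[0.001, -0.985, -0.174], [-0.0, -0.174, 0.985], [-1.0, -0.001, -0.0]]
wrist_force: [0.4, 0.3, -0.2]
gripper_width: 0.136
```

{"api": "play_rows", "payload": {"commands": [{"fingers": 1, "tx": 0.001, "ty": 0, "tz": 0, "ax": 0, "ay": 0, "az": 0}, {"fingers": 1, "tx": 0.001, "ty": 0, "tz": 0, "ax": 0, "ay": 0, "az": 0}, {"fingers": -0.2, "tx": 0.001, "ty": 0, "tz": 0, "ax": 0, "ay": 0, "az": 0}, {"fingers": -0.2, "tx": 0.001, "ty": 0, "tz": 0, "ax": 0, "ay": 0, "az": 0}, {"fingers": -0.2, "tx": 0.001, "ty": 0, "tz": 0, "ax": 0, "ay": 0, "az": 0}]}}

```text
time_s: 30.62
tcp_pos: [0.6434, -0.1772, 0.0684]
ee_rot: [[0.0, -0.985, -0.174], [0.0, -0.174, 0.985], [-1.0, -0.0, 0.0]]
wrist_force: [-0.0, -1.0, 0.2]
gripper_width: 0.28
```

{"api": "play_rows", "payload": {"commands": [{"fingers": -0.2, "tx": 0, "ty": 0, "tz": 0, "ax": 0, "ay": 0, "az": 0}, {"fingers": -0.2, "tx": 0, "ty": 0, "tz": 0, "ax": 0, "ay": 0, "az": 0}, {"fingers": -0.2, "tx": 0, "ty": 0, "tz": 0, "ax": 0, "ay": 0, "az": 0}]}}

```text
time_s: 30.87
tcp_pos: [0.6434, -0.1772, 0.0684]
ee_rot: [[-0.0, -0.985, -0.174], [0.0, -0.174, 0.985], [-1.0, 0.0, 0.0]]
wrist_force: [0.7, -0.2, 0.2]
gripper_width: 0.505
```

{"api": "play_rows", "payload": {"commands": [{"fingers": -0.2, "tx": -0.05, "ty": 0, "tz": 0, "ax": 0, "ay": 0, "az": 0}, {"fingers": -0.2, "tx": -0.1, "ty": 0, "tz": 0, "ax": 0, "ay": 0, "az": 0}, {"fingers": -0.2, "tx": -0.15, "ty": 0, "tz": 0, "ax": 0, "ay": 0, "az": 0}, {"fingers": -0.2, "tx": -0.2, "ty": 0, "tz": 0, "ax": 0, "ay": 0, "az": 0}, {"fingers": -0.2, "tx": -0.24, "ty": 0, "tz": 0, "ax": 0, "ay": 0, "az": 0}]}}

```text
time_s: 31.28
tcp_pos: [0.6439, -0.1774, 0.2522]
ee_rot: [[0.003, -0.985, -0.175], [-0.001, -0.175, 0.985], [-1.0, -0.003, -0.001]]
wrist_force: [2.4, -0.3, -0.6]
gripper_width: 0.596
```

Run:
```python
from h import *
b=cap("side");a=cap("scene");w=cap("wrist")
c=np.zeros((600,800,3),np.uint8)
c[:300,:400]=cv2.resize(w["image"],(400,300));c[:300,400:]=cv2.resize(a["image"][130:250,280:440],(400,300),interpolation=2)
c[300:,:400]=cv2.resize(b["image"][230:350,220:380],(400,300),interpolation=2);c[300:,400:]=cv2.resize(b["image"][110:230,210:370],(400,300),interpolation=2)
cv2.imwrite("pics/t5.png",c[:,:,::-1])
goal([.37,.2,.25],93.7);goal([.37,.2,.25],-86.3)
import pickle;pickle.dump((w,a,b),open("v2.pkl","wb"))
```

```text
{'tx': 0.0, 'ty': 0.273, 'tz': 0.559, 'ax': 0.535, 'ay': 0.002, 'az': 0.002} rows 13.5 [ 0.6448 -0.1774  0.2526] [ 0.1 -0.  -0.3] 0.603
{'tx': 0.0, 'ty': 0.273, 'tz': 0.559, 'ax': -0.465, 'ay': -0.002, 'az': 0.001} rows 11.7 [ 0.6448 -0.1774  0.2526] [ 0.1 -0.  -0.3] 0.603
```

View pics/t5.png

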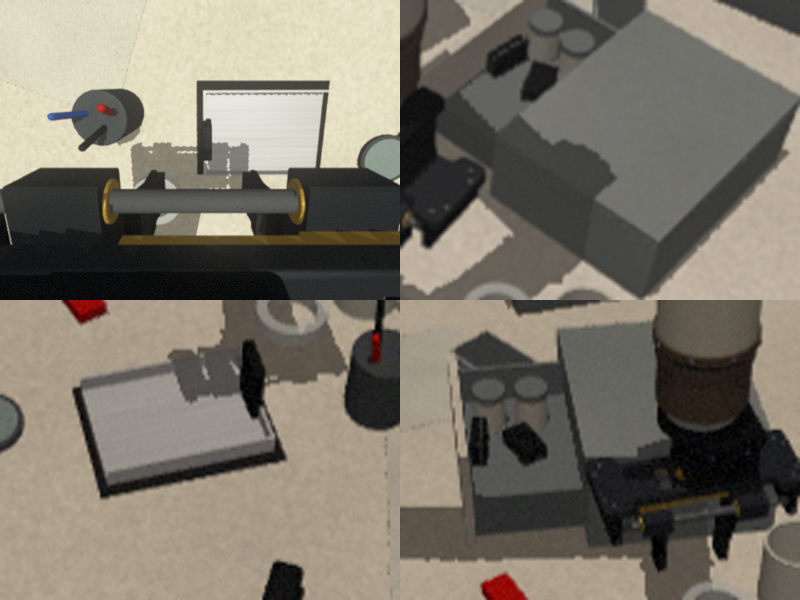

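The tray stands on the mat, both jars are upright, and both cases lie on the drawer floor. Moving to the drawer front with the fingers shut.

{"api": "play_rows", "payload": {"commands": [{"fingers": 1, "tx": 0, "ty": 0.273, "tz": 0.559, "ax": -0.465, "ay": 0, "az": 0}, {"fingers": 1, "tx": 0, "ty": 0.273, "tz": 0.559, "ax": -0.465, "ay": 0, "az": 0}, {"fingers": 1, "tx": 0, "ty": 0.273, "tz": 0.559, "ax": -0.465, "ay": 0, "az": 0}, {"fingers": 1, "tx": 0, "ty": 0.273, "tz": 0.559, "ax": -0.465, "ay": 0, "az": 0}, {"fingers": 1, "tx": 0, "ty": 0.273, "tz": 0.559, "ax": -0.465, "ay": 0, "az": 0}]}}

```text
time_s: 31.85
tcp_pos: [0.5186, -0.0078, 0.247]
ee_rot: [[-0.003, -0.693, -0.721], [-0.0, -0.721, 0.693], [-1.0, 0.002, 0.002]]
wrist_force: [1.2, 2.0, 0.2]
gripper_width: 0.304
```

```bash
python3 -c "
from h import *
goal([.37,.215,.25],-86.3)"
```

```text
{'tx': -0.004, 'ty': -0.077, 'tz': 0.349, 'ax': -0.264, 'ay': 0.001, 'az': -0.0} rows 6.6 [ 0.5186 -0.0078  0.247 ] [1.2 2.  0.2] 0.304
```

{"api": "play_rows", "payload": {"commands": [{"fingers": 1, "tx": 0, "ty": -0.077, "tz": 0.349, "ax": -0.264, "ay": 0, "az": 0}, {"fingers": 1, "tx": 0, "ty": -0.077, "tz": 0.349, "ax": -0.264, "ay": 0, "az": 0}, {"fingers": 1, "tx": 0, "ty": -0.077, "tz": 0.349, "ax": -0.264, "ay": 0, "az": 0}, {"fingers": 1, "tx": 0, "ty": -0.077, "tz": 0.349, "ax": -0.264, "ay": 0, "az": 0}, {"fingers": 1, "tx": 0, "ty": -0.077, "tz": 0.349, "ax": -0.264, "ay": 0, "az": 0}]}}

```text
time_s: 32.27
tcp_pos: [0.404, 0.1659, 0.2476]
ee_rot: [[-0.002, -0.139, -0.99], [-0.001, -0.99, 0.139], [-1.0, 0.001, 0.002]]
wrist_force: [0.4, 0.9, 0.7]
gripper_width: 0.017
```

```bash
python3 -c "
from h import *
goal([.37,.215,.25],-86.3)"
```

```text
{'tx': -0.003, 'ty': -0.058, 'tz': 0.054, 'ax': -0.065, 'ay': 0.001, 'az': -0.0} rows 1.6 [0.404  0.1659 0.2476] [0.4 0.9 0.7] 0.017
```

{"api": "play_rows", "payload": {"commands": [{"fingers": 1, "tx": 0, "ty": -0.058, "tz": 0.054, "ax": -0.065, "ay": 0, "az": 0}, {"fingers": 1, "tx": 0, "ty": -0.058, "tz": 0.054, "ax": -0.065, "ay": 0, "az": 0}, {"fingers": 1, "tx": 0, "ty": -0.058, "tz": 0.054, "ax": -0.065, "ay": 0, "az": 0}, {"fingers": 1, "tx": 0, "ty": -0.058, "tz": 0.054, "ax": -0.065, "ay": 0, "az": 0}]}}

```text
time_s: 32.6
tcp_pos: [0.3714, 0.2143, 0.2477]
ee_rot: [[-0.001, 0.06, -0.998], [-0.001, -0.998, -0.06], [-1.0, 0.001, 0.002]]
wrist_force: [1.1, -0.7, -0.7]
gripper_width: 0.008
```

{"api": "play_rows", "payload": {"commands": [{"fingers": 1, "tx": 0.05, "ty": 0, "tz": 0, "ax": 0, "ay": 0, "az": 0}, {"fingers": 1, "tx": 0.1, "ty": 0, "tz": 0, "ax": 0, "ay": 0, "az": 0}, {"fingers": 1, "tx": 0.15, "ty": 0, "tz": 0, "ax": 0, "ay": 0, "az": 0}, {"fingers": 1, "tx": 0.19, "ty": 0, "tz": 0, "ax": 0, "ay": 0, "az": 0}, {"fingers": 1, "tx": 0.21, "ty": 0, "tz": 0, "ax": 0, "ay": 0, "az": 0}]}}

```text
time_s: 33.02
tcp_pos: [0.3709, 0.2106, 0.0872]
ee_rot: [[-0.006, 0.054, -0.999], [-0.006, -0.999, -0.054], [-1.0, 0.006, 0.006]]
wrist_force: [0.3, 0.1, -0.3]
gripper_width: 0.007
```

{"api": "play_rows", "payload": {"commands": [{"fingers": 1, "tx": 0, "ty": 0, "tz": 0, "ax": 0, "ay": 0, "az": 0}, {"fingers": 1, "tx": 0, "ty": 0, "tz": 0, "ax": 0, "ay": 0, "az": 0}, {"fingers": 1, "tx": 0, "ty": 0, "tz": -0.008, "ax": 0, "ay": 0, "az": 0}, {"fingers": 1, "tx": 0, "ty": 0, "tz": -0.016, "ax": 0, "ay": 0, "az": 0}]}}

```text
time_s: 33.35
tcp_pos: [0.3857, 0.2153, 0.0926]
ee_rot: [[0.002, 0.058, -0.998], [0.002, -0.998, -0.058], [-1.0, -0.002, -0.003]]
wrist_force: [0.3, 0.2, -0.2]
gripper_width: 0.003
```

```bash
python3 -c "
from h import *
goal([.5325,.2255,.09],-86.3)"
```

```text
{'tx': 0.004, 'ty': -0.002, 'tz': -0.196, 'ax': -0.002, 'ay': -0.001, 'az': 0.001} rows 3.5 [0.3857 0.2153 0.0926] [ 0.3  0.2 -0.2] 0.003
```

{"api": "play_rows", "payload": {"commands": [{"fingers": 1, "tx": 0.001, "ty": 0, "tz": -0.006, "ax": 0, "ay": 0, "az": 0}, {"fingers": 1, "tx": 0.002, "ty": 0, "tz": -0.014, "ax": 0, "ay": 0, "az": 0}, {"fingers": 1, "tx": 0.003, "ty": 0, "tz": -0.024, "ax": 0, "ay": 0, "az": 0}, {"fingers": 1, "tx": 0.003, "ty": 0, "tz": -0.035, "ax": 0, "ay": 0, "az": 0}, {"fingers": 1, "tx": 0.003, "ty": -0.001, "tz": -0.047, "ax": 0, "ay": 0, "az": 0}]}}

```text
time_s: 33.77
tcp_pos: [0.4184, 0.2165, 0.0889]
ee_rot: [[-0.004, 0.058, -0.998], [-0.002, -0.998, -0.058], [-1.0, 0.002, 0.004]]
wrist_force: [-7.2, -1.5, 5.7]
gripper_width: 0.004
```

{"api": "play_rows", "payload": {"commands": [{"fingers": 1, "tx": 0, "ty": 0, "tz": -0.012, "ax": 0, "ay": 0, "az": 0}, {"fingers": 1, "tx": 0, "ty": 0, "tz": -0.024, "ax": 0, "ay": 0, "az": 0}, {"fingers": 1, "tx": 0, "ty": 0, "tz": -0.036, "ax": 0, "ay": 0, "az": 0}, {"fingers": 1, "tx": 0, "ty": 0, "tz": -0.048, "ax": 0, "ay": 0, "az": 0}, {"fingers": 1, "tx": 0, "ty": -0.001, "tz": -0.06, "ax": 0, "ay": 0, "az": 0}]}}

```text
time_s: 34.18
tcp_pos: [0.4628, 0.2195, 0.0888]
ee_rot: [[-0.005, 0.058, -0.998], [-0.003, -0.998, -0.058], [-1.0, 0.003, 0.005]]
wrist_force: [-8.8, -1.8, 6.0]
gripper_width: 0.009
```

{"api": "play_rows", "payload": {"commands": [{"fingers": 1, "tx": 0, "ty": 0, "tz": -0.012, "ax": 0, "ay": 0, "az": 0}, {"fingers": 1, "tx": 0, "ty": 0, "tz": -0.024, "ax": 0, "ay": 0, "az": 0}, {"fingers": 1, "tx": 0, "ty": 0, "tz": -0.036, "ax": 0, "ay": 0, "az": 0}, {"fingers": 1, "tx": 0, "ty": 0, "tz": -0.048, "ax": 0, "ay": 0, "az": 0}, {"fingers": 1, "tx": 0, "ty": -0.001, "tz": -0.06, "ax": 0, "ay": 0, "az": 0}]}}

```text
time_s: 34.6
tcp_pos: [0.5069, 0.2225, 0.0887]
ee_rot: [[-0.007, 0.058, -0.998], [-0.004, -0.998, -0.058], [-1.0, 0.004, 0.007]]
wrist_force: [-8.5, -1.7, 7.9]
gripper_width: 0.007
```

Run:
```python
from h import *
goal([.5325,.2255,.09],-86.3)
```

```text
{'tx': -0.002, 'ty': -0.002, 'tz': -0.034, 'ax': -0.002, 'ay': 0.002, 'az': -0.001} rows 0.6 [0.5069 0.2225 0.0887] [-8.5 -1.7  7.9] 0.007
```

{"api": "play_rows", "payload": {"commands": [{"fingers": 1, "tx": 0, "ty": 0, "tz": -0.012, "ax": 0, "ay": 0, "az": 0}, {"fingers": 1, "tx": 0, "ty": 0, "tz": -0.024, "ax": 0, "ay": 0, "az": 0}, {"fingers": 1, "tx": 0, "ty": 0, "tz": -0.036, "ax": 0, "ay": 0, "az": 0}, {"fingers": 1, "tx": 0, "ty": 0, "tz": -0.044, "ax": 0, "ay": 0, "az": 0}, {"fingers": 1, "tx": 0, "ty": 0, "tz": -0.05, "ax": 0, "ay": 0, "az": 0}]}}

```text
time_s: 35.02
tcp_pos: [0.5442, 0.2249, 0.0887]
ee_rot: [[-0.008, 0.058, -0.998], [-0.004, -0.998, -0.058], [-1.0, 0.003, 0.008]]
wrist_force: [-12.9, 0.9, 10.0]
gripper_width: 0.005
```

{"api": "play_rows", "payload": {"commands": [{"fingers": 1, "tx": 0, "ty": 0, "tz": -0.004, "ax": 0, "ay": 0, "az": 0}, {"fingers": 1, "tx": 0, "ty": 0, "tz": -0.006, "ax": 0, "ay": 0, "az": 0}, {"fingers": 1, "tx": 0, "ty": 0, "tz": -0.006, "ax": 0, "ay": 0, "az": 0}]}}

```text
time_s: 35.27
tcp_pos: [0.545, 0.225, 0.0887]
ee_rot: [[-0.014, 0.057, -0.998], [-0.005, -0.998, -0.057], [-1.0, 0.005, 0.014]]
wrist_force: [-20.5, 1.6, 14.1]
gripper_width: 0.009
```

{"api": "play_rows", "payload": {"commands": [{"fingers": 1, "tx": 0, "ty": 0, "tz": -0.003, "ax": 0, "ay": 0, "az": 0}, {"fingers": 1, "tx": 0, "ty": 0, "tz": -0.003, "ax": 0, "ay": 0, "az": 0}]}}

```text
time_s: 35.43
tcp_pos: [0.5451, 0.2249, 0.0887]
ee_rot: [[-0.018, 0.057, -0.998], [-0.007, -0.998, -0.057], [-1.0, 0.006, 0.019]]
wrist_force: [-26.8, 3.1, 17.2]
gripper_width: 0.006
```

{"api": "play_rows", "payload": {"commands": [{"fingers": 1, "tx": 0, "ty": 0, "tz": 0.02, "ax": 0, "ay": 0, "az": 0}, {"fingers": 1, "tx": 0, "ty": 0, "tz": 0.05, "ax": 0, "ay": 0, "az": 0}, {"fingers": 1, "tx": -0.02, "ty": 0, "tz": 0.1, "ax": 0, "ay": 0, "az": 0}, {"fingers": 1, "tx": -0.05, "ty": 0, "tz": 0.15, "ax": 0, "ay": 0, "az": 0}, {"fingers": 1, "tx": -0.1, "ty": 0, "tz": 0.18, "ax": 0, "ay": 0, "az": 0}]}}

```text
time_s: 35.85
tcp_pos: [0.4166, 0.2166, 0.1582]
ee_rot: [[-0.008, 0.058, -0.998], [-0.006, -0.998, -0.058], [-1.0, 0.006, 0.008]]
wrist_force: [0.9, 0.6, 0.4]
gripper_width: 0.005
```

{"api": "play_rows", "payload": {"commands": [{"fingers": 1, "tx": -0.05, "ty": 0, "tz": 0.04, "ax": 0, "ay": 0, "az": 0}, {"fingers": 1, "tx": -0.1, "ty": 0, "tz": 0.04, "ax": 0, "ay": 0, "az": 0}, {"fingers": 1, "tx": -0.15, "ty": 0, "tz": 0.04, "ax": 0, "ay": 0, "az": 0}, {"fingers": 1, "tx": -0.15, "ty": 0, "tz": 0.04, "ax": 0, "ay": 0, "az": 0}, {"fingers": 1, "tx": -0.15, "ty": 0, "tz": 0.04, "ax": 0, "ay": 0, "az": 0}]}}

```text
time_s: 36.27
tcp_pos: [0.3918, 0.2184, 0.276]
ee_rot: [[0.005, 0.059, -0.998], [0.006, -0.998, -0.059], [-1.0, -0.005, -0.005]]
wrist_force: [-1.2, -0.8, -1.0]
gripper_width: 0.005
```

{"api": "play_rows", "payload": {"commands": [{"fingers": 1, "tx": 0, "ty": 0, "tz": 0, "ax": 0, "ay": 0, "az": 0}, {"fingers": 1, "tx": 0, "ty": 0, "tz": 0, "ax": 0, "ay": 0, "az": 0}, {"fingers": 1, "tx": 0, "ty": 0, "tz": 0, "ax": 0, "ay": 0, "az": 0}, {"fingers": 1, "tx": 0, "ty": 0, "tz": 0, "ax": 0, "ay": 0, "az": 0}, {"fingers": 1, "tx": 0, "ty": 0, "tz": 0, "ax": 0, "ay": 0, "az": 0}]}}

```text
time_s: 36.68
tcp_pos: [0.3907, 0.2172, 0.2722]
ee_rot: [[-0.001, 0.058, -0.998], [-0.002, -0.998, -0.058], [-1.0, 0.002, 0.001]]
wrist_force: [-1.1, 0.1, 0.0]
gripper_width: 0.008
```

Run:
```python
from h import *
b=cap("side");a=cap("scene")
c=np.hstack([cv2.resize(b["image"][90:400,160:420],(400,477)),cv2.resize(a["image"][90:370,80:400],(400,350))[:350]]) if 0 else None
c=np.zeros((480,800,3),np.uint8);c[:477,:400]=cv2.resize(b["image"][90:400,160:420],(400,477));c[:350,400:]=cv2.resize(a["image"][90:370,80:400],(400,350))
cv2.imwrite("pics/f.png",c[:,:,::-1])
```

```text
(no output)
```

View pics/f.png

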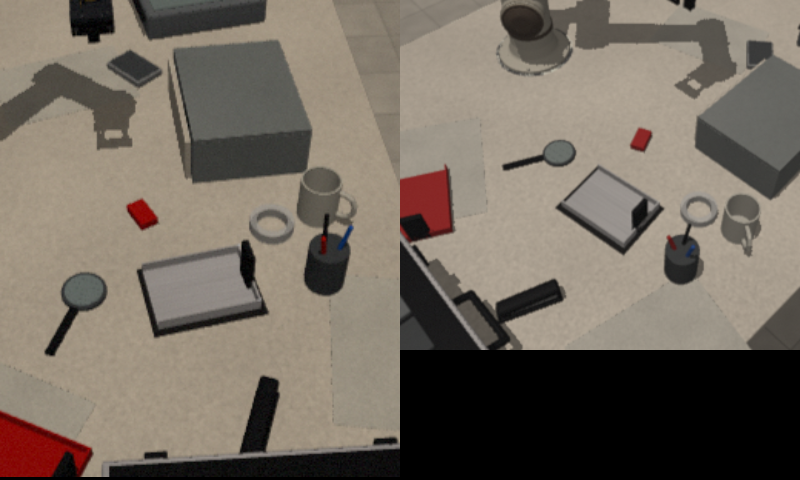

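The drawer is shut and nothing is left outside it. The tray is empty and central on the mat, and the bystanders are where they were. Handing in.

```bash
python3 -c "
from h import *
print(job.finish_job())"
```

```text
the job is handed in; nothing more can be done
None
```

The job is done and handed in, with the robot's clock at about 37 s of the 208 s allowed. The hand-in reports no verdict.

- **Drawer opened:** I pressed the front to its stop and let go. The camera then showed it fully open.
- **Jars:** two were present. Both went upright into the left of the drawer.
- **Cases:** two were present. I tipped the tray to about 35° over the right part of the drawer. A picture taken before closing showed both cases on the drawer floor, one of them lying on its side edge, and both jars still upright.
- **Tray:** it is back empty and level on the mat. I aimed for the mat centre measured from two views, (0.561, -0.191) at about 10°, and it looks central in the pictures. I did not measure its position again after letting go.
- **Drawer shut:** I pressed to the stop, with about 27 N along the push direction. About 1.2 s after letting go it was still shut in both views, with no jar or case left outside.
- **Other things:** by eye, the bystanders and the red look-alikes are where they were.

After the first press I first misread one picture as showing the drawer still shut. A closer crop showed it was open. In that same press the push force read about 27 N, above the stated 15 to 20 N but under the 40 N limit.

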